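Bring the tortilla press out to its working place and lock it

ROBOT

A 6-joint arm with a two-finger parallel gripper is mounted at the origin on the work surface. World frame = base frame: x ahead of the robot, y to its left, z up, the work surface at z = 0. Lengths are in mm, angles in rad, forces in N, time in s.
With the tool pointing down it reaches from about 400 to 925 mm from the base axis. Payload 12.5 kg.
Tool frame: the origin (TCP) lies midway between the tips of the shut fingers; the grasp point (between the pads) lies 19 mm behind it; z points along the fingers, y is the line along which they close (so a half turn about z gives the same grasp; the last joint's range is limited). The gripper opens to 95 mm and grips with 3 to 60 N. Pads are 20 mm wide; open, the fingers measure 119 mm over their backs; the gripper's body (75 mm by 180 mm) begins 59 mm behind the grasp point.
Start: joints at [1.185, 0.491, 1.559, -0, 1.092, -0.106], TCP at [172.585, 600.717, 214.661] pointing down, gripper open.
Joint ranges: [-3.1, 3.1], [-0.84, 2.19], [0.05, 2.79], [-1.13, 4.28], [0.06, 2.93], [-2.69, 2.69]. Speed limits (rad/s): [2.22, 2.22, 2.79, 3.14, 3.14, 3.14].

INTERFACE

Orientations are given as [roll, pitch, yaw] about the fixed x, y, z axes, in that order (R = Rz(yaw) Ry(pitch) Rx(roll)).
In Python, from cell import env gives the robot as it stands.
- The arm moves only by the tool carry_out, never from a script. Its argument "series" is a list of rows, each a list of 4 numbers: the shift along the world's x, y, z normalised to -1 to 1, where 1 is 5 cm, then the turn about the world's z normalised to -1 to 1, where 1 is 6 degrees. In form: [[x, y, z, turn], ...]. A call has exactly 5 rows; each row shifts and turns the commanded pose from where the row before left it; what a row does not reach is not made up. A row lasts 1/10 s, in which the tool goes at most 50 mm and 8.59 degrees, less where a joint would pass 70% of its speed; a pose out of reach is approached as far as the arm can. A call with a number of a shift or a turn outside -1 to 1 is refused whole. A call with a gripper value outside its range is refused whole. "fingers" is the closure, from -1 (fully open) to 1 (shut), set as the call begins (left out, the last holds). The fingers move at their own pace and stop on an object; the grip force is fixed at half the most. Time passes only in rows, so rows that do not move let the fingers close, or fill a call up. It gives the time, the measured TCP pose, the force, the opening and the grip force at its end, in the units of the state.
- env.state(): the state, without advancing time (a new reading comes with each control period).
- env.read_camera(name): name is "scene" or "top" or "wrist"; returns the picture (384x512x3 uint8, red, green, blue); there is no depth.
- env.calibration(name): a dict with "K" (3x3 intrinsics, pixels), "dist" ([k1, k2, p1, p2, k3] as OpenCV has them; the pictures are not rectified), "pose" (4x4, takes a point from camera to world coordinates). Camera axes: x right, y down, z forward; pixel columns grow to the right and rows downward; lengths in mm; the calibration is good to about 2 mm. A picture is of the moment at which its call begins: read the wrist's pose just before it. calibration takes no time and is no camera call; for the wrist camera it gives the pose at the moment of the call.
- env.job_done(): hands the job in; it is judged then, once.
Trained networks look in the newest picture that a camera, given by its name, has taken for a name from the list of things; names that differ only in an ending like _2 or _b are one class to them, and where a whole thing is asked for, a point or a joint stands for the part that bears it (a point fixed in the world has none). Each returns a list of dicts, best first, with "conf" (0 to 1); they miss things now and then, are a little off and sometimes report something else, mostly with a low value. They report only what shows in the picture. A call takes as long as a camera call. They do not tell look-alikes from the thing itself.
- env.look_for(camera, label): "position" ([row, column] as shares, 0 to 1, of the picture: columns of its width, rows of its height, amid what is visible of it).
The state is a dict: "t": time; "joints": joint angles; "qvel": joint speeds; "tau": joint torques, N m; "eef_pos": TCP position; "tcp_rot": TCP orientation; "ft_force": force on the tool from outside, world axes, zero at the start; "moment": the same for the moment, N m; "opening": opening from 0.0 (shut) to 1.0 (fully open); "grip_force": force on a finger pad.
Only numpy, scipy, OpenCV 4.12 (cv2) and the standard library are available. Lean on these libraries where they do the work, as an engineer would, in place of code of your own. Each camera call takes 0.05 s, during which the arm holds its last target. There are 200 camera calls.

TASK

Push the sled that carries the tortilla press out from under the rack along its slide to the next place where it clicks in (the middle one), then take the wooden mallet and knock the lock peg at that place fully down, and stand the mallet back on its clay tile. Do not bump the rack, touch the pegs with anything but the mallet, drive the other peg, or disturb the other things on the table.

Things in the scene. Friction and masses are not known exactly. Their poses are not given: they have to be found in the camera images.
- station: Fixed wooden slide bed, two dark runners 25 mm high. Origin on the table below the parked sled; own x away from the robot, y along the slide (the way to push), z up. Bed: x -100..130, y -95..375 mm. Places, marked by steel cross-pins (middle a pair, far one): parked y=0, middle 190 (wanted), far 280. The last two have peg brackets over the sled's front margin: x -118..-70, 44 wide, top z=58.
- rack: Drying rack with plates, fixed to the station, same origin and axes. Steel rods along y -230..100 mm at z=280, front rod x=-150, rear 138; end bars at y=-230 and 100 down to z=264; posts at the rear (x=146) only: open from the front. It roofs the whole push: a vertical gripper hits it. Reach in from the front, tool leaning back to the robot 30-45 deg. A bump over 8 N fails.
- sled (a joint): Travel of the press sled along station +y, m: 0 parked, 0.190 middle, 0.280 far. Pine deck, station x -100..128 mm, 170 mm along y, top z=45, with an aluminium press, lever folded. Slides with 2 N; a sprung ball clicks between cross-pins: about 9 N to push it out of or into a place (from 20 mm before it); within 8 mm it centres itself to 1 mm. 25 mm past the middle fails.
- push_face (a point): Centre of the outer (-y) face of the sled's upright end board, the face to push towards +y. Board: station x -65 to +95 mm, z 45 to 97 mm, 16 mm thick; this point is at station x=15 mm, z=71 mm, y = sled joint - 85 mm.
- lock_peg: Sprung steel peg at the middle place; head 22 mm across, 9 mm thick, at station x=-88, y=190 mm. Origin at the centre of its top: 80 mm above the table when up, 60 mm when fully home (20 mm travel, then 2 mm above the bracket). A tight sleeve holds it wherever it is left; 5 to 8 N pushes it. Only the mallet may touch it.
- far_peg: The identical peg at the far place, top centre at station x=-88, y=280, z=80 mm. It stays up; leave it alone.
- mallet: Wooden mallet, 0.2-0.36 kg, standing on a striking face on the tile. Round head 60 mm across, 75 tall. Flat-sided handle 22 wide, 26 tall, level along the mallet's own -x to 182 mm from the head's axis, its middle 37.5 mm above the lower face. Origin: centre of the lower striking face, z up. Balances 17 mm from the head's axis, towards the handle.
- tile: Flat clay tile 110 x 110 x 12 mm, fixed; origin at the centre of its underside, on the table. The mallet's home: head on its middle.
- cup: Bystander: glazed cup, 80 mm across, 85 mm tall; origin under its centre.
- warmer: Bystander: red plastic tortilla warmer with lid, 200 mm across, 108 mm tall; origin under its centre.
- scraper: Bystander: wooden comal scraper lying flat, 210 x 70 mm, 14 mm thick; origin on its underside 10 mm before the blade.
- spoon_rest: Bystander: steel spoon rest, shallow tray 190 x 75 x 18 mm; origin under its centre.
- salt_bowl: Bystander: small clay bowl, 100 mm across, 45 mm tall; origin under its centre.
Not all that is in view belongs to the job. What is meant by the mallet is not yellow, and is the larger of those in its own colour. Of the things shaped like the tile, the terracotta one is meant.

How it is judged (in metres and radians):
On the way, in this order (a step that is already met when the one before it is completed fails the run):
1. the sled is clicked into the middle place, the lock peg still up (value of joint sled between 0.185 and 0.195 m and height (world z) of lock_peg above 0.074 m), for 0.3 s.
2. the mallet is held, lifted at least 40 mm off its tile (height (world z) of mallet above 0.052 m and contact force between the fingers and mallet above 2 N), for 0.2 s.
3. the lock peg is knocked down (at least 16 of 20 mm) with the sled in the middle place (value of joint sled between 0.185 and 0.195 m and height (world z) of lock_peg below 0.064 m), for 0.2 s.
At the end, for the whole second after the job is handed in: Sled within 5 mm of the middle place; lock peg at least 16 of 20 mm down; far peg up (under 6 mm); mallet released and still, standing on the tile: head centre within 35 mm of the tile centre, foot within 6 mm of its top, tilt under 0.12 rad (all of step 3 and height (world z) of far_peg above 0.074 m and horizontal distance between mallet and tile below 0.035 m and height (world z) of mallet between 0.006 and 0.018 m and angle between mallet's own z axis and vertical below 0.12 rad and linear speed of mallet below 0.02 m/s and contact force between the fingers and mallet below 0.5 N and velocity of joint sled below 0.01 m/s); the robot touches nothing.
It fails at once if the rack is bumped (over 8 N) (contact force between any of the arm, the fingers, mallet and rack above 8 N).
It fails at once if a peg is pushed by the gripper or arm instead of the mallet (contact force between any of the fingers, the arm and lock_peg above 1.5 N or contact force between any of the fingers, the arm and far_peg above 1.5 N).
It fails at once if the lock peg is driven while the sled is not in the middle place (height (world z) of lock_peg below 0.072 m and (value of joint sled below 0.183 m or value of joint sled above 0.197 m)).
It fails at once if the sled overruns to beyond the middle place (value of joint sled above 0.215 m).
It fails at once if a bystander is moved more than 25 mm or tipped (distance of any of cup, warmer, scraper, spoon_rest, salt_bowl from where it was at the start of the episode above 0.025 m or angle between any of cup, warmer, scraper, spoon_rest, salt_bowl's own z axis and vertical above 0.3 rad).
It also fails if it takes over 62 s, if anything falls off the work surface, if the arm or the gripper's body presses on something with over 40 N, if the wrist force passes 120 N, or if a joint passes its speed limit or range.

## Working session

There is one attempt and no reset: what is moved stays moved. The work goes in short steps, Python scripts to look and compute and a tool call to move; the robot and the scene stay as the last step left them, time stands still between calls to the robot, and variables do not carry over. Pictures are saved under pics/ and viewed, at most 10 in all, crops included, and the job is handed in when it is done.

Besides the shell and the picture viewer there is one more tool, called after "Call:" as name(argument=value, ...) on one line, values as JSON. carry_out: Moves the arm, as the interface text tells. Its arguments: {"type":"object","properties":{"series":{"type":"array","items":{"type":"array","items":{"type":"number","minimum":-1,"maximum":1}}},"fingers":{"type":"number"}},"required":["series"]}

```bash
ls; mkdir -p pics; python3 - <<'E'
from cell import env
import cv2,numpy as np
s=env.state();print({k:np.round(v,3).tolist() for k,v in s.items()})
for c in ["scene","top"]:
    im=env.read_camera(c);cv2.imwrite(f"pics/{c}0.png",cv2.resize(im[:,:,::-1],(800,600),interpolation=cv2.INTER_CUBIC))
    k=env.calibration(c);print(c,np.round(k["K"],1).tolist(),np.round(k["dist"],3),np.round(k["pose"],3).tolist())
    for l in ["station","rack","sled","push_face","lock_peg","far_peg","mallet","tile","cup","warmer","scraper","spoon_rest","salt_bowl"]:
        print(l,[(np.round(np.array(d["position"])*[600,800]).astype(int).tolist(),round(d["conf"],2)) for d in env.look_for(c,l)])
k=env.calibration("wrist");print(np.round(k["K"],1).tolist(),np.round(k["pose"],3).tolist())
print(env.state()["t"])
E
```

```text
pics
{'t': 0.0, 'joints': [1.185, 0.492, 1.559, -0.0, 1.092, -0.106], 'qvel': [-0.001, -0.0, -0.001, 0.0, -0.001, -0.001], 'tau': [0.001, -61.266, -25.818, 0.069, 0.048, -0.0], 'eef_pos': [172.476, 600.464, 214.055], 'tcp_rot': [-3.14, -0.0, 2.862], 'ft_force': [-0.079, 0.588, -0.2], 'moment': [0.049, 0.079, -0.025], 'grip_force': 0.0, 'opening': 1.001}
scene [[363.4, 0.0, 252.4], [0.0, 363.4, 189.0], [0.0, 0.0, 1.0]] [-0.041  0.     0.     0.     0.   ] [[0.634, 0.502, -0.588, 1150.952], [0.774, -0.405, 0.488, -611.052], [0.007, -0.764, -0.645, 893.563], [0.0, 0.0, 0.0, 1.0]]
station [([411, 424], 0.63), ([434, 154], 0.25)]
rack [([379, 315], 0.93)]
sled [([434, 392], 0.97), ([431, 158], 0.59)]
push_face [([441, 389], 0.62)]
lock_peg [([379, 318], 0.41)]
far_peg [([320, 467], 0.46), ([484, 252], 0.31)]
mallet [([270, 517], 0.76), ([258, 573], 0.76), ([213, 497], 0.57)]
tile [([288, 528], 0.66), ([235, 423], 0.64), ([266, 523], 0.37)]
cup []
warmer [([431, 155], 0.76), ([489, 254], 0.58), ([290, 522], 0.56)]
scraper [([320, 319], 0.83)]
spoon_rest [([284, 420], 0.75)]
salt_bowl [([485, 252], 0.7)]
top [[358.6, 0.0, 249.7], [0.0, 358.6, 193.1], [0.0, 0.0, 1.0]] [-0.033  0.     0.     0.     0.   ] [[0.025, -0.983, 0.184, 220.604], [-1.0, -0.024, 0.011, -5.312], [-0.006, -0.184, -0.983, 1259.273], [0.0, 0.0, 0.0, 1.0]]
station [([220, 420], 0.91), ([221, 492], 0.69)]
rack [([169, 587], 0.82)]
sled [([218, 488], 0.74)]
push_face [([224, 490], 0.81)]
lock_peg []
far_peg []
mallet [([285, 249], 0.96), ([262, 163], 0.89), ([385, 160], 0.68)]
tile [([412, 259], 0.93), ([280, 263], 0.75)]
cup []
warmer [([330, 645], 0.65)]
scraper [([364, 457], 0.63)]
spoon_rest [([338, 342], 0.98)]
salt_bowl [([238, 600], 0.61)]
[[315.0, 0.0, 257.2], [0.0, 315.0, 191.8], [0.0, 0.0, 1.0]] [[0.277, 0.92, 0.276, 93.289], [0.961, -0.266, -0.078, 622.994], [0.002, 0.287, -0.958, 383.484], [0.0, 0.0, 0.0, 1.0]]
1.4
```

View pics/scene0.png

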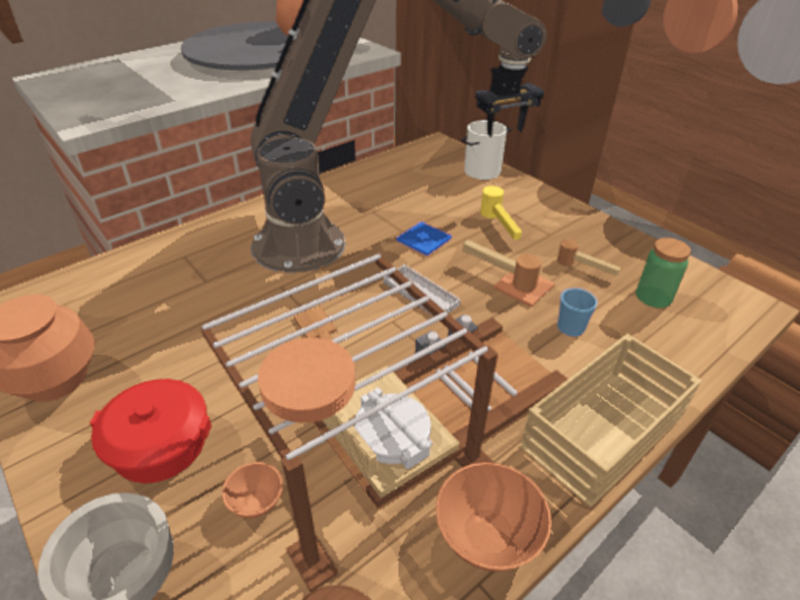

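View pics/top0.png

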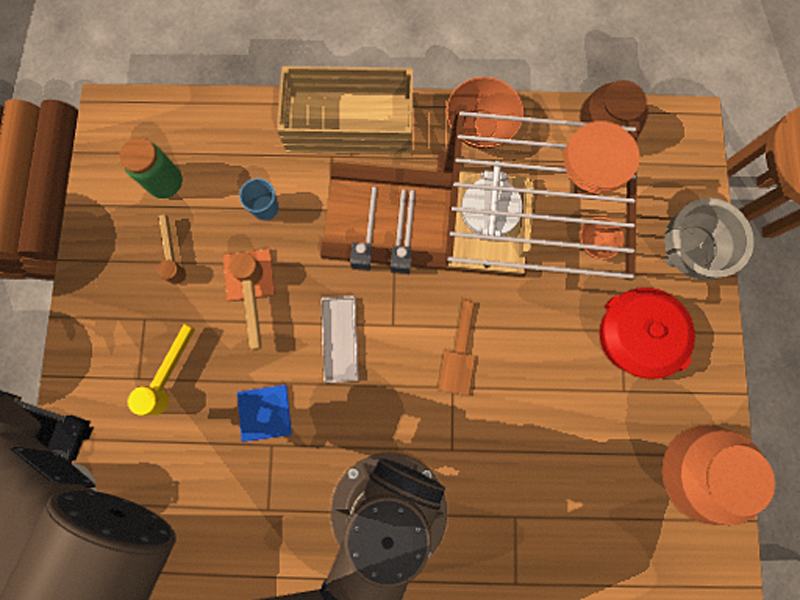

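```bash
python3 - <<'E'
from cell import env
import cv2,numpy as np
t=cv2.resize(cv2.imread("pics/top0.png"),(512,384),interpolation=cv2.INTER_AREA)
im=env.read_camera("top")[:,:,::-1]
cv2.imwrite("pics/topraw.png",im)
c=im[60:185,200:415];cv2.imwrite("pics/c1.png",cv2.resize(c,None,fx=3.7,fy=3.7,interpolation=cv2.INTER_CUBIC))
s=env.read_camera("scene")[:,:,::-1];cv2.imwrite("pics/sceneraw.png",s)
c=s[150:330,120:360];cv2.imwrite("pics/c2.png",cv2.resize(c,None,fx=3.3,fy=3.3,interpolation=cv2.INTER_CUBIC))
E
```

```text
(no output)
```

View pics/c1.png

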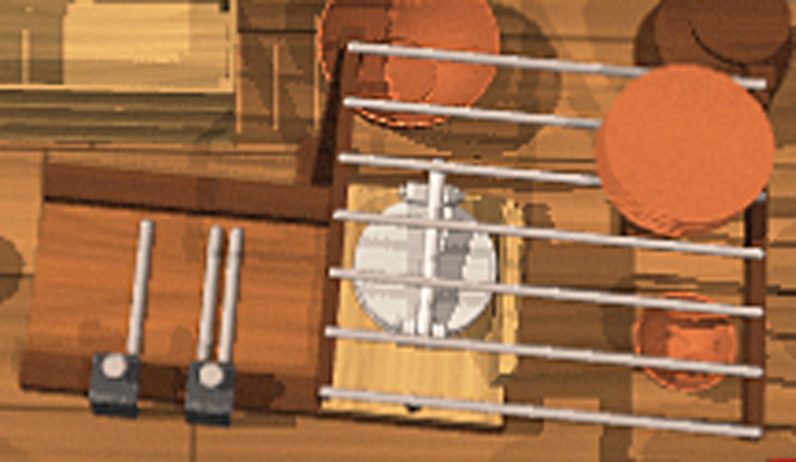

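View pics/c2.png

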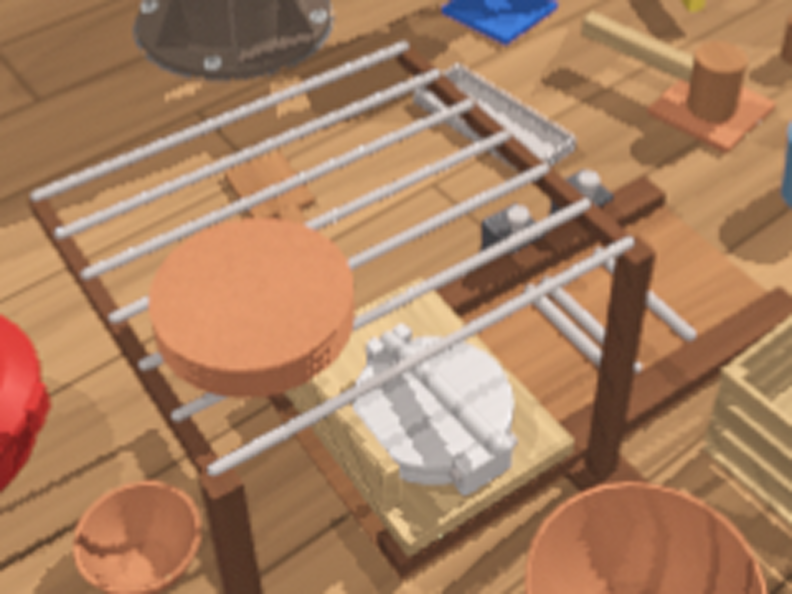

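```bash
cat > h.py <<'E'
from cell import env
import cv2,numpy as np
from scipy.optimize import least_squares
def proj(c,P):
    k=env.calibration(c);T=np.linalg.inv(k["pose"])
    r=cv2.projectPoints(np.asarray(P,float).reshape(-1,1,3),cv2.Rodrigues(T[:3,:3])[0],T[:3,3],k["K"],np.array(k["dist"]))[0]
    return r.reshape(-1,2)
def ray(c,uv,z):
    k=env.calibration(c);p=np.array(k["pose"])
    n=cv2.undistortPoints(np.array(uv,float).reshape(-1,1,2),np.array(k["K"]),np.array(k["dist"])).reshape(-1,2)
    d=np.c_[n,np.ones(len(n))]@p[:3,:3].T;o=p[:3,3]
    return o+d*((z-o[2])/d[:,2])[:,None]
def S(q,P):
    P=np.asarray(P,float);c,s=np.cos(q[2]),np.sin(q[2])
    return np.c_[q[0]+c*P[:,0]-s*P[:,1],q[1]+s*P[:,0]+c*P[:,1],P[:,2]]
E
python3 - <<'E'
from h import *
F=[(-150,100,280),(-150,-230,280),(138,100,280),(138,-230,280),(-88,190,80),(-88,280,80)]
t=np.array([(322,393),(760,433),(349,46),(764,85),(211,375),(115,366),(503,424)])/3.7+[200,60]
s=np.array([(405,46),(37,195),(631,243),(213,470),(518,213),(587,178),(405,552),(575,448)])/3.3+[120,150]
Ft=F+[(-100,-85,45)];Fs=F+[(128,-85,45),(128,85,45)]
def f(q): return np.r_[(proj("top",S(q,Ft))-t).ravel(),(proj("scene",S(q,Fs))-s).ravel()]
r=least_squares(f,[550,-150,0],x_scale=[100,100,.1],loss="soft_l1")
print(r.x);print(np.round(f(r.x).reshape(-1,2),1).tolist())
q=r.x
# mallet/tile from top
tp=lambda P:np.array(P)/1.5625
print("mallet head top z87",ray("top",tp([(244,265)]),87), "handle end z63",ray("top",tp([(254,348)]),62),"scene head top",ray("scene",tp([(526,264)]),87))
print("tile corners z12",ray("top",tp([(223,252),(270,248),(274,296),(226,300)]),12).round(0).tolist())
for n,P,z in [("spoon",[(321,297),(355,297),(358,381),(325,381)],18),("scraper",[(464,300),(457,392)],14),("bowl",[(601,240)],45),("cup",[(259,198)],85),("warm",[(650,330)],90)]:
  print(n,ray("top",tp(P),z).round(0).tolist())
print("station pts",[(n,S(q,[p]).round(1).tolist()) for n,p in dict(rodA=(-150,100,280),rodB=(-150,-230,280),corner=(-100,-85,45),peg=(-88,190,80),far=(-88,280,80)).items()])
E
```

```text
[ 6.28657936e+02 -2.10902792e+02 -7.35148338e-02]
[[0.8, -1.1], [-0.7, -0.7], [1.1, -0.5], [-0.4, -0.6], [0.1, -1.0], [-0.2, -1.0], [-0.6, -0.7], [-0.8, -0.1], [-0.7, -0.0], [-1.3, -0.2], [-0.5, -0.5], [-0.3, -0.3], [0.2, -0.4], [0.7, -2.9], [-0.1, -2.9]]
mallet head top z87 [[512.813122   325.67390416  87.        ]] handle end z63 [[336.1238205  297.63885356  62.        ]] scene head top [[521.6230394  314.37145305  87.        ]]
tile corners z12 [[561.0, 398.0, 12.0], [573.0, 289.0, 12.0], [461.0, 273.0, 12.0], [449.0, 382.0, 12.0]]
spoon [[460.0, 165.0, 18.0], [461.0, 88.0, 18.0], [274.0, 74.0, 18.0], [272.0, 147.0, 18.0]]
scraper [[461.0, -159.0, 14.0], [255.0, -144.0, 14.0]]
bowl [[601.0, -464.0, 45.0]]
cup [[667.0, 304.0, 85.0]]
warm [[392.0, -543.0, 90.0]]
station pts [('rodA', [[486.4, -100.2, 280.0]]), ('rodB', [[462.2, -429.3, 280.0]]), ('corner', [[522.7, -288.3, 45.0]]), ('peg', [[554.9, -15.0, 80.0]]), ('far', [[561.5, 74.8, 80.0]])]
```

Scene: the candidates for the mallet (top view, 800x600) are the yellow one (148,400), the small brown one (170,270) and the large brown one (245,265) on the terracotta tile. The other tile is blue, at (264,412). I choose the large brown mallet and will check it in a wrist crop. The tool only turns about z, so it stays vertical. I will therefore hold the mallet low, well under 52 mm, and use its handle end as a pusher reaching under the rack.

Call:
carry_out(series=[[0.6,-0.65,0.2,0.8],[0.6,-0.65,0.2,0.8],[0.6,-0.65,0.2,0.8],[0.6,-0.65,0.2,0.8],[0.6,-0.65,0.2,0.8]], fingers=-1)

```text
t: 2.0
eef_pos: [323.5, 436.8, 265.2]
tcp_rot: [3.141, 0.0, -2.999]
ft_force: [0.7, 0.5, 0.3]
opening: 0.999
grip_force: 0.0
```

Call:
carry_out(series=[[0.5,-0.5,0,0],[0.5,-0.5,0,0],[0.5,-0.5,0,0],[0.5,-0.5,0,0],[0,0,0,0]])

```text
t: 2.5
eef_pos: [424.9, 335.9, 264.7]
tcp_rot: [-3.141, 0.001, -3.006]
ft_force: [0.1, 0.4, 1.0]
opening: 0.998
grip_force: 0.0
```

```bash
python3 - <<'E'
from h import *
s=env.state();print(s["t"],np.round(s["eef_pos"],1),np.round(s["tcp_rot"],3),np.round(s["joints"],3))
k=env.calibration("wrist");print(np.round(k["pose"],3).tolist())
im=env.read_camera("wrist");cv2.imwrite("pics/w1.png",cv2.resize(im[:,:,::-1],(800,600),interpolation=cv2.INTER_CUBIC))
E
```

```text
2.5 [424.9 335.9 264.7] [-3.141e+00  1.000e-03 -3.006e+00] [ 5.470e-01  3.220e-01  1.697e+00 -1.000e-03  1.123e+00 -1.159e+00]
[[-0.134, 0.949, 0.286, 343.105], [0.991, 0.128, 0.04, 324.71], [0.001, 0.288, -0.958, 433.428], [0.0, 0.0, 0.0, 1.0]]
```

View pics/w1.png

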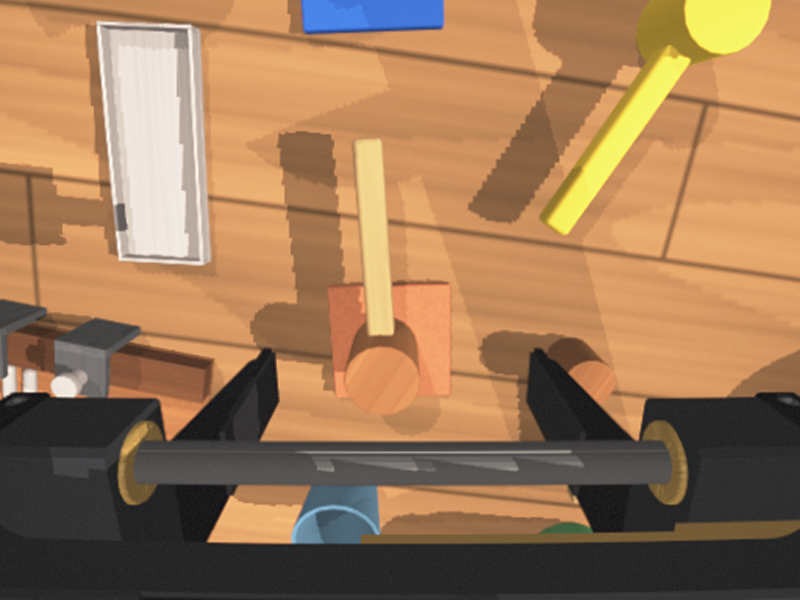

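The wrist view confirms the choice: the large brown mallet, with head top at (382,380), handle end at (368,140) and handle root at (380,333), on the terracotta tile with corners (330,287)–(450,397).

```bash
python3 - <<'E'
from h import *
w=lambda P:np.array(P)/1.5625
P=ray("wrist",w([(382,379)]),87);print("head",P)
H=ray("wrist",w([(368.5,140),(380,333),(355,141),(382,140),(368,334),(394,334)]),62.5);print("handle end,root",H.round(1).tolist())
T=ray("wrist",w([(330,287),(448,283),(450,397),(335,397)]),12);print(T.round(0).tolist(),T.mean(0))
d=H[0]-P[0];print("dir",np.arctan2(d[1],d[0]),np.hypot(*d[:2]), "root dir",np.arctan2(*(H[0]-H[1])[[1,0]]))
# scene-camera check of reference pegs/mallet bias: reproject
print("proj in top,scene (800)",proj("top",P)*1.5625,proj("scene",P)*1.5625)
print("spoon",ray("wrist",w([(97,23),(200,25),(210,263),(122,262)]),18).round(0).tolist())
E
```

```text
head [[510.57560185 333.75619192  87.        ]]
handle end,root [[336.7, 301.4, 62.5], [482.4, 327.7, 62.5], [338.6, 291.8, 62.5], [335.4, 311.0, 62.5], [484.6, 318.3, 62.5], [481.7, 339.0, 62.5]]
[[464.0, 279.0, 12.0], [447.0, 382.0, 12.0], [557.0, 402.0, 12.0], [572.0, 293.0, 12.0]] [509.96328813 339.00991465  12.        ]
dir -2.957642723270761 176.89806537309934 root dir -2.9628226794728136
proj in top,scene (800) [[240.21592356 265.9214549 ]] [[527.77608076 258.78398563]]
spoon [[276.0, 80.0, 18.0], [269.0, 160.0, 18.0], [455.0, 174.0, 18.0], [464.0, 97.0, 18.0]]
```

Call:
carry_out(series=[[0.39,-0.12,0,0.22],[0.39,-0.12,-0.6,0.22],[0,0,-0.9,0],[0,0,-0.9,0],[0,0,-0.8,0]])

```text
t: 3.05
eef_pos: [460.7, 326.8, 102.9]
tcp_rot: [3.141, -0.0, -2.956]
ft_force: [0.7, 0.6, -0.1]
opening: 1.002
grip_force: 0.0
```

Call:
carry_out(series=[[0,0,-0.9,0],[0,0,-0.58,0],[0,0,0,0],[0,0,0,0],[0,0,0,0]])

```text
t: 3.55
eef_pos: [462.1, 327.0, 32.4]
tcp_rot: [3.141, 0.002, -2.956]
ft_force: [0.8, 0.0, -0.4]
opening: 1.0
grip_force: 0.0
```

```bash
python3 - <<'E'
from h import *
s=env.state();print(s["t"],np.round(s["eef_pos"],1),np.round(s["tcp_rot"],3),np.round(s["joints"],3))
im=env.read_camera("scene");c=im[0:240,220:440];cv2.imwrite("pics/s1.png",cv2.resize(c[:,:,::-1],None,fx=2.5,fy=2.5,interpolation=cv2.INTER_CUBIC))
im=env.read_camera("wrist");cv2.imwrite("pics/w2.png",im[:,:,::-1])
E
```

```text
3.55 [462.1 327.   32.4] [ 3.141e+00  2.000e-03 -2.956e+00] [ 0.499  0.652  1.865  0.     0.622 -1.258]
```

View pics/s1.png

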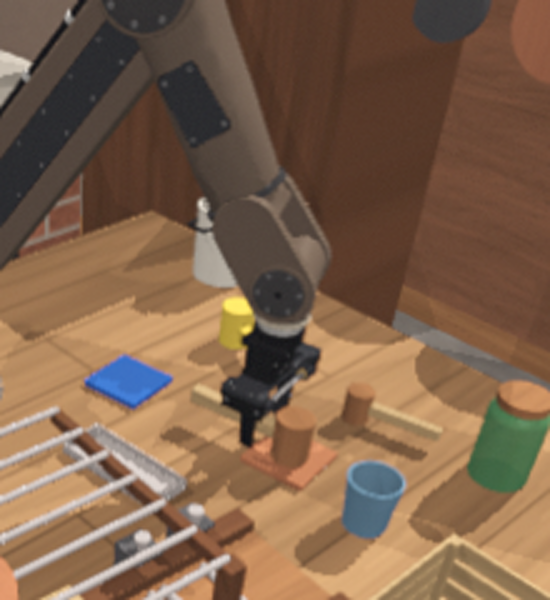

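```bash
python3 - <<'E'
from h import *
t=np.array([462.1,327,32.4]);a=.499
u=np.array([np.sin(a),-np.cos(a),0])
f=lambda p:(proj("scene",[t+[0,0,p[0]]+p[1]*u])-[[332,118]]).ravel()
r=least_squares(f,[270,40]);print(r.x,r.cost)
for e in ([1,0],[-1,0],[0,1],[0,-1]): print(e,least_squares(lambda p:f(p)+e,[270,40]).x)
p=t+[0,0,r.x[0]]+r.x[1]*u
print("px/mm",np.linalg.norm(proj("scene",[p+[0,0,40]])-proj("scene",[p]))/40*2.5)
q=[628.66,-210.9,-.0735]
for n,z in(("neck",325),):pass
E
```

```text
[260.79270486  47.44758316] 8.518658981728713e-18
[1, 0] [272.54237161  70.39825309]
[-1, 0] [248.56145726  23.55589908]
[0, 1] [266.5039955   51.24755847]
[0, -1] [255.02102714  43.60664698]
px/mm 0.6830345467055823
```

Call:
carry_out(series=[[0,-0.03,0,0],[0,0,0,0],[0,0,0,0],[0,0,0,0],[0,0,0,0]], fingers=1)

```text
t: 4.15
eef_pos: [461.6, 324.7, 30.7]
tcp_rot: [3.142, -0.0, -2.957]
ft_force: [-0.5, 0.6, 0.0]
opening: 0.637
grip_force: 0.0
```

Call:
carry_out(series=[[0,0,0,0],[0,0,0.8,0],[0,0,0.9,0],[-0.5,-0.1,0,-1],[-0.5,-0.1,0,-1]], fingers=-1)

```text
t: 4.65
eef_pos: [411.5, 314.7, 116.8]
tcp_rot: [3.14, 0.002, 3.113]
ft_force: [-0.5, -0.0, -0.5]
opening: 0.977
grip_force: 0.0
```

Call:
carry_out(series=[[-0.5,-0.1,0,-1],[0,0,0,-1],[0,0,0,-1],[0,0,0,-1],[0,0,0,-1]])

```text
t: 5.15
eef_pos: [386.5, 309.7, 115.7]
tcp_rot: [3.141, 0.0, 2.59]
ft_force: [0.1, -0.1, -0.7]
opening: 0.996
grip_force: 0.0
```

Call:
carry_out(series=[[0,0,0,-1],[0,0,0,-1],[0,0,0,-1],[0,0,0,-1],[0,0,0,-1]])

```text
t: 5.65
eef_pos: [386.5, 309.7, 115.6]
tcp_rot: [-3.142, 0.0, 2.066]
ft_force: [0.1, -0.3, 0.4]
opening: 0.995
grip_force: 0.0
```

Call:
carry_out(series=[[0,0,0,-1],[0,0,0,-1],[0,0,0,-1],[0,0,0,-1],[0,0,0,-1]])

```text
t: 6.15
eef_pos: [386.5, 309.7, 115.6]
tcp_rot: [3.142, 0.0, 1.542]
ft_force: [-0.1, 0.4, -0.9]
opening: 1.0
grip_force: 0.0
```

Call:
carry_out(series=[[0,0,0,-1],[0,0,0,-1],[0,0,0,-1],[0,0,0,-1],[0,0,0,-1]])

```text
t: 6.65
eef_pos: [386.5, 309.7, 115.6]
tcp_rot: [3.142, 0.0, 1.019]
ft_force: [0.5, 0.5, 0.2]
opening: 0.997
grip_force: 0.0
```

Call:
carry_out(series=[[0,0,0,-1],[0,0,0,-1],[0,0,0,-1],[0,0,0,-1],[0,0,0,-1]])

```text
t: 7.15
eef_pos: [386.5, 309.7, 115.6]
tcp_rot: [3.141, 0.0, 0.495]
ft_force: [0.3, 0.6, 0.6]
opening: 1.0
grip_force: 0.0
```

Call:
carry_out(series=[[-0.03,0,0,-1],[-0.03,0,0,-1],[0,0,-0.3,-0.96],[0,0,-0.7,0],[0,0,-0.63,0]])

```text
t: 7.65
eef_pos: [383.8, 309.8, 33.5]
tcp_rot: [-3.141, -0.001, 0.189]
ft_force: [0.4, 0.9, 1.0]
opening: 1.001
grip_force: 0.0
```

Call:
carry_out(series=[[0,0,0,0],[0,0,0,0],[0,0,0,0],[0,0,0,0],[0,0,0,0]], fingers=1)

```text
t: 8.15
eef_pos: [384.0, 310.0, 35.2]
tcp_rot: [-3.141, -0.002, 0.189]
ft_force: [-0.4, 0.5, -0.1]
opening: 0.634
grip_force: 0.0
```

Call:
carry_out(series=[[0,0,0,0],[0,0,0,0],[0,0,0,0],[0,0,0,0],[0,0,0,0]])

```text
t: 8.65
eef_pos: [383.5, 309.6, 34.1]
tcp_rot: [3.141, 0.0, 0.189]
ft_force: [0.3, -1.5, 0.5]
opening: 0.231
grip_force: 29.8
```

Call:
carry_out(series=[[0,0,0.1,0],[0,0,0.2,0],[0,0,0.3,0],[0,0,0,0],[0,0,0,0]])

```text
t: 9.15
eef_pos: [383.6, 309.7, 64.5]
tcp_rot: [-3.141, -0.001, 0.189]
ft_force: [-0.4, -0.2, -3.8]
opening: 0.233
grip_force: 30.0
```

```bash
python3 - <<'E'
from h import *
s=env.state();print(s["t"],np.round(s["eef_pos"],1),np.round(s["tcp_rot"],3),np.round(s["joints"],3),s["moment"],s["ft_force"])
im=env.read_camera("wrist");im2=env.read_camera("scene")[80:240,240:400]
cv2.imwrite("pics/w3.png",np.hstack([cv2.resize(im[:,:,::-1],(420,315)),cv2.resize(im2[:,:,::-1],(315,315),interpolation=cv2.INTER_CUBIC)]))
E
```

```text
9.15 [383.6 309.7  64.5] [-3.141e+00 -1.000e-03  1.890e-01] [ 0.545  0.531  2.025 -0.     0.585  1.927] [-0.14916974  0.50673372  0.02590018] [-0.40723592 -0.15933825 -3.81151408]
```

View pics/w3.png

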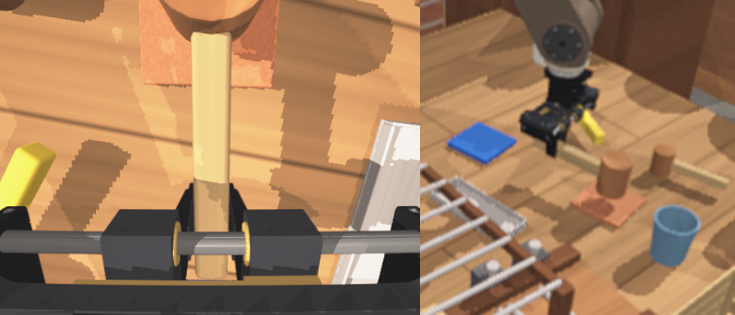

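The mallet is gripped 129 mm from the head axis. It lifts level, as the crop shows, with the head upright at (615,175) above the tile. I'm carrying it over to the front of the rack.

Call:
carry_out(series=[[0.1,-0.3,0.4,0],[0.15,-0.6,0.4,0],[0.15,-0.8,0.36,0],[0.1,-0.8,0,0],[0,-0.8,0,0]])

```text
t: 9.75
eef_pos: [408.9, 143.3, 122.2]
tcp_rot: [3.141, -0.001, 0.19]
ft_force: [0.3, -0.2, -3.0]
opening: 0.226
grip_force: 30.0
```

Call:
carry_out(series=[[0,-0.8,0,0],[0,-0.8,0,0],[0,-0.8,0,0],[0,-0.8,0,0],[0,-0.8,0,0]])

```text
t: 10.25
eef_pos: [406.7, -56.0, 121.5]
tcp_rot: [-3.14, 0.004, 0.192]
ft_force: [-5.8, 10.3, -2.2]
opening: 0.293
grip_force: 38.7
```

Call:
carry_out(series=[[0,-0.8,0,0],[-0.2,-0.8,0,0],[-0.3,-0.8,0,0],[-0.3,-0.8,0,0],[-0.2,-0.6,0,0]])

```text
t: 10.75
eef_pos: [357.4, -247.2, 121.7]
tcp_rot: [-3.141, 0.001, 0.188]
ft_force: [0.7, 1.1, -2.5]
opening: 0.228
grip_force: 30.0
```

Call:
carry_out(series=[[0,-0.6,0,0.9],[0,-0.5,0,0.9],[0,-0.4,0,0.9],[0,-0.3,0,0.9],[0,-0.2,0,0.9]])

```text
t: 11.25
eef_pos: [358.3, -346.4, 121.5]
tcp_rot: [-3.141, 0.0, 0.664]
ft_force: [-0.3, 0.1, -3.3]
opening: 0.229
grip_force: 30.0
```

```bash
python3 - <<'E'
from h import *
s=env.state();print(s["t"],np.round(s["eef_pos"],1),np.round(s["tcp_rot"],3),np.round(s["joints"],3),s["grip_force"])
im=env.read_camera("wrist");im2=env.read_camera("scene")[100:290,110:360]
cv2.imwrite("pics/w4.png",np.vstack([cv2.resize(im[:,:,::-1],(480,360)),cv2.resize(im2[:,:,::-1],(480,365),interpolation=cv2.INTER_CUBIC)])[:, :]);a=cv2.imread("pics/w4.png");cv2.imwrite("pics/w4.png",np.hstack([cv2.resize(a[:360],(400,300)),cv2.resize(a[360:],(400,300))]))
cv2.imwrite("pics/w4raw.png",im[:,:,::-1]);np.save("w4pose.npy",env.calibration("wrist")["pose"])
E
```

```text
11.25 [ 358.3 -346.4  121.5] [-3.141  0.     0.664] [-0.901  0.441  1.966 -0.     0.735  0.006] 29.99909073114395
```

View pics/w4.png

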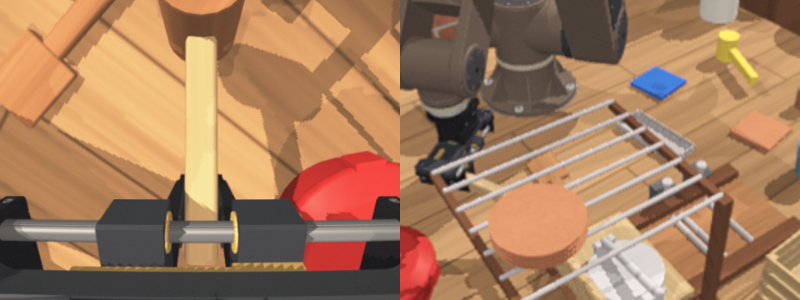

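The crop shows the sled and pegs standing. The head looks narrower than before, so the mallet has probably drooped in the grip. I'll measure the handle width along its length to get the tilt.

```bash
cat > droop.py <<'E'
from h import *
def droop(im,off=14.5):
    hsv=cv2.cvtColor(im,cv2.COLOR_RGB2HSV).astype(int)
    m=(hsv[...,0]>18)&(hsv[...,0]<30)&(hsv[...,1]>70)&(hsv[...,1]<160)&(hsv[...,2]>120)
    out=[]
    for r in range(30,250,10):
        c=np.where(m[r,215:300])[0]+215
        if len(c)>15: out.append((r,c.min(),c.max(),len(c)))
    return out
if __name__=="__main__":
    im=cv2.imread("pics/w4raw.png")[:,:,::-1].copy()
    hsv=cv2.cvtColor(im,cv2.COLOR_RGB2HSV)
    print([im[r,258].tolist() for r in (10,30,45,60,100,150,200)],[hsv[r,258].tolist() for r in (10,30,45,60,100,150,200)])
    print(droop(im))
    # scene peg check
    a=cv2.imread("pics/sceneraw.png").astype(int);b=env.read_camera("scene")[:,:,::-1].astype(int)
    q=[628.66,-210.9,-.0735]
    for P in [(-88,190,80),(-88,280,80)]:
        u,v=np.round(proj("scene",S(q,[P]))[0]).astype(int);print((u,v),np.abs(a-b)[v-8:v+12,u-8:u+9].max(2).mean(),(np.abs(a-b)[v-8:v+12,u-8:u+9].max(2)>40).sum())
E
python3 droop.py
```

```text
[[229, 153, 95], [104, 71, 51], [102, 69, 49], [245, 223, 153], [245, 221, 150], [245, 220, 149], [245, 221, 150]] [[13, 149, 229], [11, 130, 104], [11, 133, 102], [23, 96, 245], [22, 99, 245], [22, 100, 245], [22, 99, 245]]
[(50, np.int64(239), np.int64(261), 23), (60, np.int64(239), np.int64(272), 34), (70, np.int64(239), np.int64(272), 34), (80, np.int64(238), np.int64(272), 35), (90, np.int64(238), np.int64(272), 35), (100, np.int64(238), np.int64(272), 35), (110, np.int64(238), np.int64(273), 36), (120, np.int64(238), np.int64(273), 36), (130, np.int64(238), np.int64(273), 36), (140, np.int64(238), np.int64(273), 36), (150, np.int64(238), np.int64(273), 36), (160, np.int64(238), np.int64(273), 36), (170, np.int64(238), np.int64(272), 35), (180, np.int64(238), np.int64(273), 36), (190, np.int64(238), np.int64(273), 36), (200, np.int64(238), np.int64(274), 37), (210, np.int64(238), np.int64(274), 37), (220, np.int64(238), np.int64(274), 37), (230, np.int64(238), np.int64(274), 37), (240, np.int64(238), np.int64(274), 37)]
(np.int64(277), np.int64(214)) 5.879411764705883 0
(np.int64(298), np.int64(203)) 7.214705882352941 0
```

Both pegs are unchanged, but the mallet has drooped about 25° (the head brushed the pegs during the carry). I'll level it by setting the head down on the free table in front of the bed.

Call:
carry_out(series=[[0,0,-0.5,0],[0,0,-0.4,0],[0,0,-0.3,0],[0,0,-0.2,0],[0,0,-0.2,0]])

```text
t: 11.9
eef_pos: [358.7, -345.1, 41.9]
tcp_rot: [3.141, 0.0, 0.659]
ft_force: [-2.6, -1.3, 3.4]
opening: 0.23
grip_force: 30.0
```

Call:
carry_out(series=[[0,0,-0.2,0],[0,0,-0.1,0],[0,0,-0.06,0],[0,0,-0.04,0],[0,0,0,0]])

```text
t: 12.4
eef_pos: [358.7, -345.2, 22.1]
tcp_rot: [3.142, -0.0, 0.66]
ft_force: [-1.6, -0.4, -0.3]
opening: 0.233
grip_force: 30.0
```

```bash
python3 - <<'E'
from droop import *
im=env.read_camera("wrist");d=droop(im);print(d[:3],d[-3:])
s=env.state();print(np.round(s["moment"],2),np.round(s["ft_force"],1))
a=cv2.imread("pics/w3.png")[:315,:420,::-1];a=cv2.resize(a,(512,384));d=droop(a);print(d[:3],d[-6:])
E
```

```text
[(40, np.int64(234), np.int64(254), 21), (50, np.int64(234), np.int64(274), 41), (60, np.int64(234), np.int64(274), 41)] [(220, np.int64(237), np.int64(274), 38), (230, np.int64(237), np.int64(274), 38), (240, np.int64(237), np.int64(274), 38)]
[-0.12  0.15 -0.01] [-0.8 -0.7  0. ]
[(50, np.int64(234), np.int64(275), 42), (60, np.int64(234), np.int64(275), 42), (70, np.int64(234), np.int64(275), 42)] [(170, np.int64(235), np.int64(274), 40), (180, np.int64(236), np.int64(274), 39), (190, np.int64(235), np.int64(273), 39), (200, np.int64(236), np.int64(299), 55), (210, np.int64(236), np.int64(299), 47), (220, np.int64(253), np.int64(273), 21)]
```

Call:
carry_out(series=[[0,0,0.1,0],[0,0,0.2,0],[0,0,0.2,0],[0,0,0.12,0],[0,0,0.06,0]])

```text
t: 12.95
eef_pos: [358.8, -345.5, 57.2]
tcp_rot: [3.14, 0.0, 0.661]
ft_force: [0.5, -0.3, -1.2]
opening: 0.23
grip_force: 30.0
```

Call:
carry_out(series=[[0.05,-0.15,0,0],[0.09,-0.27,0,0],[0.1,-0.3,0,0],[0.09,-0.27,0,0],[0.05,-0.15,0,0]])

```text
t: 13.45
eef_pos: [377.9, -403.6, 55.8]
tcp_rot: [3.141, 0.0, 0.66]
ft_force: [0.1, 0.4, -2.8]
opening: 0.228
grip_force: 30.0
```

```bash
python3 - <<'E'
from droop import *
im=env.read_camera("wrist");d=droop(im);print(d[:3],d[-3:])
s=env.state();print(s["t"],np.round(s["eef_pos"],1),np.round(s["moment"],2),np.round(s["ft_force"],1))
q=[628.66,-210.9,-.0735]
im=im[:,:,::-1].copy()
P=S(q,[(-100,-85,45),(-100,0,45),(128,-85,45),(-65,-85,97),(-100,-95,25),(-150,-200,280)])
t=np.array(s["eef_pos"]);u=np.array([np.cos(.66),np.sin(.66),0])
hc=t+129*u+[0,0,15+37.5]
for p,c in [(p,(0,0,255)) for p in P]+[(hc,(255,0,0)),(hc-[0,0,75],(255,0,0))]:
    v=proj("wrist",[p])[0];print(v.round())
    if (abs(v)<900).all(): cv2.circle(im,tuple(int(i) for i in v),3,c,-1)
sc=env.read_camera("scene")[:,:,::-1].copy()
for p in list(P)+[hc]:
    v=proj("scene",[p])[0];cv2.circle(sc,tuple(int(i) for i in v.round()),1,(0,0,255),-1)
sc=cv2.resize(sc[130:330,100:340],(480,400),interpolation=cv2.INTER_CUBIC)
cv2.imwrite("pics/w5.png",np.hstack([cv2.resize(im,(320,240)),sc[:240*1]]) if 0 else np.hstack([cv2.copyMakeBorder(cv2.resize(im,(320,240)),0,160,0,0,cv2.BORDER_CONSTANT),sc]))
E
```

```text
[(40, np.int64(234), np.int64(256), 23), (50, np.int64(234), np.int64(275), 42), (60, np.int64(234), np.int64(275), 42)] [(220, np.int64(237), np.int64(285), 40), (230, np.int64(237), np.int64(297), 40), (240, np.int64(237), np.int64(275), 39)]
13.5 [ 378.2 -404.2   55.9] [-0.23  0.54  0.09] [-1.  -0.8 -3.3]
[ 252. -130.]
[ 111. -268.]
[ 505. -326.]
[ 325. -327.]
[267. -91.]
[-40.  43.]
[259. -59.]
[258.   6.]
```

View pics/w5.png

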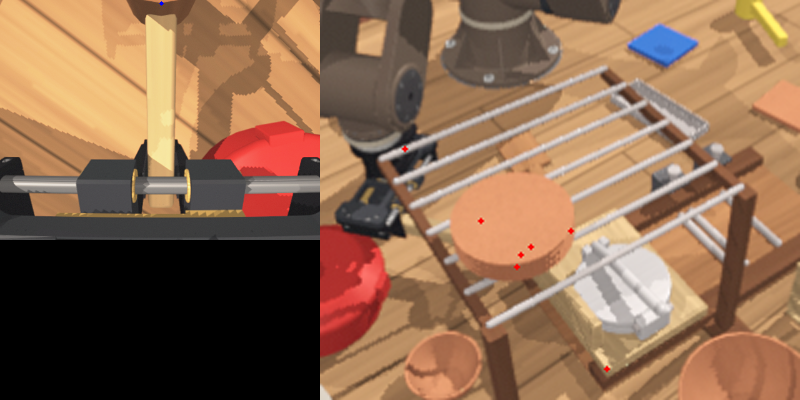

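The last composite puts the head at the front of the bed, about 25 mm short of the deck corner; the corner itself is hidden under the plates. The mallet is level, with handle width 42 px at the root. Now I advance in small steps and watch the force.

Call:
carry_out(series=[[0.05,0.05,0,0],[0.05,0.05,0,0],[0.05,0.05,0,0],[0.05,0.05,0,0],[0.05,0.04,0,0]])

```text
t: 14.05
eef_pos: [389.9, -389.9, 56.2]
tcp_rot: [-3.141, 0.001, 0.662]
ft_force: [-6.9, -2.1, 0.3]
opening: 0.229
grip_force: 30.1
```

Call:
carry_out(series=[[0.03,0.023,0,0],[0.03,0.023,0,0],[0.03,0.023,0,0],[0.03,0.023,0,0],[0.03,0.023,0,0]])

```text
t: 14.55
eef_pos: [395.9, -384.8, 56.4]
tcp_rot: [-3.14, 0.002, 0.662]
ft_force: [-12.5, -4.8, 3.3]
opening: 0.231
grip_force: 30.6
```

```bash
python3 - <<'E'
from droop import *
s=env.state();print(s["t"],np.round(s["eef_pos"],1),np.round(s["moment"],2),np.round(s["ft_force"],1),np.round(s["tau"],2),np.round(s["joints"],3))
im=env.read_camera("wrist");d=droop(im);print(d[:3],d[-3:]);cv2.imwrite("pics/w6raw.png",im[:,:,::-1])
sc=env.read_camera("scene")[:,:,::-1];cv2.imwrite("pics/s6raw.png",sc)
# sled visible corner shift vs start
a=cv2.imread("pics/sceneraw.png")[225:320,225:300];
r=cv2.phaseCorrelate(np.float32(cv2.cvtColor(a,6)),np.float32(cv2.cvtColor(sc[225:320,225:300],6)));print(r)
E
```

```text
14.55 [ 395.9 -384.8   56.4] [-0.73  2.51  0.78] [-12.5  -4.8   3.3] [  6.01 -58.21 -18.61   2.63  -1.26   0.72] [-0.89   0.602  1.884 -0.003  0.657  0.021]
[(50, np.int64(223), np.int64(257), 31), (60, np.int64(224), np.int64(265), 42), (70, np.int64(225), np.int64(265), 41)] [(220, np.int64(235), np.int64(272), 38), (230, np.int64(235), np.int64(273), 39), (240, np.int64(236), np.int64(273), 38)]
((0.4971539169853614, 0.3814574052066746), 0.3608548985587226)
```

Call:
carry_out(series=[[-0.14,-0.12,0,0],[-0.14,-0.12,0,0],[0,-0.06,0.08,-0.2],[0,0,0.08,-0.2],[0,0,0,0]])

```text
t: 15.15
eef_pos: [383.8, -399.9, 64.8]
tcp_rot: [3.14, -0.0, 0.617]
ft_force: [-0.8, -0.3, -2.3]
opening: 0.234
grip_force: 30.0
```

```bash
python3 - <<'E'
from droop import *
s=env.state();print(s["t"],np.round(s["eef_pos"],1),np.round(s["tcp_rot"],3),np.round(s["moment"],2),np.round(s["ft_force"],1))
im=env.read_camera("wrist");d=droop(im);print(d[:4],d[-3:]);cv2.imwrite("pics/w7raw.png",im[:,:,::-1])
E
```

```text
15.15 [ 383.8 -399.9   64.8] [ 3.14  -0.     0.617] [-0.25  0.47  0.06] [-0.8 -0.3 -2.3]
[(40, np.int64(234), np.int64(258), 25), (50, np.int64(234), np.int64(275), 42), (60, np.int64(235), np.int64(275), 41), (70, np.int64(235), np.int64(274), 40)] [(220, np.int64(237), np.int64(275), 39), (230, np.int64(237), np.int64(274), 38), (240, np.int64(237), np.int64(274), 38)]
```

Call:
carry_out(series=[[0.04,0.03,0,0.2],[0.04,0.03,0,0.2],[0.04,0.03,0,0],[0.04,0.03,0,0],[0.04,0.03,0,0]])

```text
t: 15.7
eef_pos: [393.8, -391.8, 64.1]
tcp_rot: [-3.142, 0.0, 0.661]
ft_force: [0.2, -0.6, -2.7]
opening: 0.23
grip_force: 30.0
```

Call:
carry_out(series=[[0.03,0.023,0,0],[0.03,0.023,0,0],[0.03,0.023,0,0],[0,0,0,0],[0,0,0,0]])

```text
t: 16.2
eef_pos: [398.1, -388.6, 64.1]
tcp_rot: [3.142, 0.0, 0.661]
ft_force: [-0.4, -0.1, -3.3]
opening: 0.228
grip_force: 30.0
```

```bash
cat > st.py <<'E'
from droop import *
s=env.state();F=np.array(s["ft_force"]);p=np.array(s["eef_pos"])
c,sn=np.cos(-.0735),np.sin(-.0735);R=np.array([[c,sn],[-sn,c]])
print(round(s["t"],2),p.round(1),np.round(s["tcp_rot"],3),"M",np.round(s["moment"],2),"F",F.round(1),"| station TCP",(R@(p[:2]-[628.66,-210.9])).round(1),"F",(R@F[:2]).round(1))
im=env.read_camera("wrist");d=droop(im);print(d[1:3],d[-1:])
sc=env.read_camera("scene")[:,:,::-1]
a=cv2.imread("pics/sceneraw.png")
# sled: template of press from start image, tracked
g=lambda i:cv2.cvtColor(i,cv2.COLOR_BGR2GRAY)
t=g(a)[252:296,228:276];m=cv2.matchTemplate(g(sc),t,cv2.TM_CCOEFF_NORMED);_,v,_,l=cv2.minMaxLoc(m);print("press match",v,np.array(l)-[228,252])
E
python3 st.py
```

```text
16.2 [ 398.1 -388.6   64.1] [3.142 0.    0.661] M [-0.34  0.4  -0.05] F [-0.4 -0.1 -3.3] | station TCP [-216.9 -194.1] F [-0.4 -0.1]
[(50, np.int64(235), np.int64(270), 36), (60, np.int64(235), np.int64(275), 41)] [(240, np.int64(237), np.int64(274), 38)]
press match 0.9103543162345886 [ 4 -3]
```

Call:
carry_out(series=[[0.02,0.03,0,0],[0.02,0.03,0,0],[0.02,0.03,0,0],[0.01,0.03,0,0],[0.01,0.03,0,0]])

```text
t: 16.8
eef_pos: [402.0, -381.0, 64.2]
tcp_rot: [3.142, 0.0, 0.661]
ft_force: [-1.4, -2.2, -2.0]
opening: 0.232
grip_force: 30.0
```

```bash
python3 st.py
```

```text
16.8 [ 402.  -381.    64.2] [3.142 0.    0.661] M [-0.57  0.71 -0.02] F [-1.4 -2.2 -2. ] | station TCP [-213.5 -186.3] F [-1.3 -2.3]
[(50, np.int64(234), np.int64(269), 36), (60, np.int64(235), np.int64(275), 41)] [(240, np.int64(237), np.int64(274), 38)]
press match 0.919411301612854 [ 6 -3]
```

```bash
cat > trk.py <<'E'
from droop import *
g=lambda i:cv2.cvtColor(i,cv2.COLOR_BGR2GRAY)
q=[628.66,-210.9,-.0735]
def chk(sc):
    # match a warped patch for each hypothesised travel: press/deck visible pts
    a=g(cv2.imread("pics/sceneraw.png"))
    best=[]
    src=np.float32(proj("scene",S(q,[(30,-40,70),(110,-40,70),(110,70,70),(30,70,70)])))
    x0,y0,x1,y1=*src.min(0).astype(int),*src.max(0).astype(int)
    for d in np.arange(-5,215,1.):
        dst=np.float32(proj("scene",S(q,[(30,-40+d,70),(110,-40+d,70),(110,70+d,70),(30,70+d,70)])))
        H=cv2.getPerspectiveTransform(src,dst)
        w=cv2.warpPerspective(g(sc),H,(512,384),flags=cv2.INTER_LINEAR|cv2.WARP_INVERSE_MAP)[y0:y1,x0:x1]
        best.append((cv2.matchTemplate(w,a[y0:y1,x0:x1],cv2.TM_CCOEFF_NORMED)[0,0],d))
    return sorted(best)[::-1][:3]
if __name__=="__main__":
    print(chk(cv2.imread("pics/s6raw.png")))
    print(chk(env.read_camera("scene")[:,:,::-1].copy()))
E
python3 trk.py
```

```text
[(np.float32(0.9426708), np.float64(14.0)), (np.float32(0.935673), np.float64(13.0)), (np.float32(0.93047166), np.float64(15.0))]
[(np.float32(0.9376724), np.float64(20.0)), (np.float32(0.93169457), np.float64(21.0)), (np.float32(0.92511165), np.float64(19.0))]
```

Tracking the press in the scene view puts the sled already broken out, at about 20 mm of travel, with only sliding friction left (about 2 N). I'll push on along the slide.

Call:
carry_out(series=[[0.01,0.12,0,0],[0.013,0.18,0,0],[0.015,0.2,0,0],[0.015,0.2,0,0],[0.015,0.2,0,0]])

```text
t: 17.45
eef_pos: [405.6, -335.0, 64.2]
tcp_rot: [3.141, -0.0, 0.661]
ft_force: [0.4, -2.1, -2.7]
opening: 0.227
grip_force: 30.0
```

Call:
carry_out(series=[[0.015,0.2,0,0],[0.015,0.2,0,0],[0.015,0.2,0,0],[0.015,0.2,0,0],[0.013,0.16,0,0]])

```text
t: 17.95
eef_pos: [409.0, -287.0, 64.1]
tcp_rot: [-3.141, 0.0, 0.661]
ft_force: [-1.4, -2.1, -2.6]
opening: 0.23
grip_force: 30.0
```

```bash
python3 trk.py | tail -1; python3 st.py
```

```text
[(np.float32(0.5592168), np.float64(113.0)), (np.float32(0.5581074), np.float64(112.0)), (np.float32(0.5547197), np.float64(114.0))]
18.0 [ 408.8 -286.    64.1] [-3.14   0.     0.662] M [-0.39  0.35 -0.05] F [ 0.4  0.2 -3.5] | station TCP [-213.7  -91.1] F [0.4 0.2]
[(50, np.int64(235), np.int64(272), 38), (60, np.int64(235), np.int64(275), 41)] [(240, np.int64(237), np.int64(274), 38)]
press match 0.5013543367385864 [-151 -210]
```

Call:
carry_out(series=[[0.013,0.18,0,0],[0.015,0.2,0,0],[0.015,0.2,0,0],[0.015,0.2,0,0],[0.01,0.12,0,0]])

```text
t: 18.6
eef_pos: [412.5, -241.9, 64.1]
tcp_rot: [-3.141, 0.0, 0.661]
ft_force: [-1.0, -2.3, -2.1]
opening: 0.23
grip_force: 30.0
```

Call:
carry_out(series=[[0.005,0.07,0,0],[0.005,0.07,0,0],[0.005,0.07,0,0],[0.005,0.07,0,0],[0.005,0.07,0,0]])

```text
t: 19.1
eef_pos: [413.4, -225.9, 64.2]
tcp_rot: [3.141, 0.001, 0.661]
ft_force: [-15.3, -17.2, 3.2]
opening: 0.229
grip_force: 30.0
```

```bash
python3 trk.py | tail -1; python3 st.py | head -2
```

```text
[(np.float32(0.4207455), np.float64(91.0)), (np.float32(0.42065498), np.float64(90.0)), (np.float32(0.4205253), np.float64(92.0))]
19.15 [ 413.3 -225.8   64.3] [3.141e+00 1.000e-03 6.600e-01] M [-1.91  1.5  -0.4 ] F [-6.5 -8.9 -0.3] | station TCP [-213.6  -30.6] F [-5.9 -9.3]
[(50, np.int64(236), np.int64(272), 37), (60, np.int64(236), np.int64(276), 41)] [(240, np.int64(237), np.int64(275), 39)]
```

Call:
carry_out(series=[[0.004,0.05,0,0],[0.004,0.05,0,0],[0.004,0.05,0,0],[0,0,0,0],[0,0,0,0]])

```text
t: 19.75
eef_pos: [414.5, -218.0, 64.1]
tcp_rot: [3.141, -0.0, 0.66]
ft_force: [-0.7, -0.3, -4.0]
opening: 0.228
grip_force: 30.0
```

```bash
python3 st.py | head -2; python3 - <<'E'
from h import *
sc=env.read_camera("scene")[:,:,::-1].copy();cv2.imwrite("pics/s8raw.png",sc)
tp=env.read_camera("top")[:,:,::-1].copy();cv2.imwrite("pics/t8raw.png",tp)
# deck far corner estimate: yellow-ish pine segmentation along station line x=115 at z=45 for y range, top and scene
q=[628.66,-210.9,-.0735]
for cam,im,x in (("top",tp,-60),("scene",sc,118),("top",tp,-75)):
    hsv=cv2.cvtColor(im,cv2.COLOR_BGR2HSV);ys=np.arange(180,330,3);uv=proj(cam,S(q,[(x,y,45) for y in ys])).round().astype(int)
    print(cam,x,[(int(y),*hsv[v,u].tolist()) for y,(u,v) in zip(ys,uv) if y>=228 and y<300])
E
```

```text
19.75 [ 414.5 -218.    64.1] [ 3.141 -0.     0.66 ] M [-0.42  0.46  0.01] F [-0.7 -0.3 -4. ] | station TCP [-213.1  -22.8] F [-0.7 -0.4]
[(50, np.int64(235), np.int64(274), 37), (60, np.int64(235), np.int64(275), 41)] [(240, np.int64(219), np.int64(275), 40)]
top -60 [(228, 14, 96, 127), (231, 15, 100, 120), (234, 14, 95, 121), (237, 13, 93, 124), (240, 13, 93, 124), (243, 14, 102, 122), (246, 13, 97, 126), (249, 13, 95, 124), (252, 14, 99, 126), (255, 13, 98, 127), (258, 13, 98, 127), (261, 13, 95, 126), (264, 14, 99, 124), (267, 14, 91, 126), (270, 14, 96, 127), (273, 14, 100, 128), (276, 14, 98, 127), (279, 14, 98, 127), (282, 14, 103, 129), (285, 13, 94, 133), (288, 15, 95, 131), (291, 14, 99, 131), (294, 15, 96, 135), (297, 15, 96, 135)]
scene 118 [(228, 18, 95, 217), (231, 18, 97, 214), (234, 18, 98, 209), (237, 18, 98, 208), (240, 18, 96, 210), (243, 18, 95, 211), (246, 18, 96, 210), (249, 18, 97, 214), (252, 18, 94, 219), (255, 18, 93, 222), (258, 18, 93, 221), (261, 18, 99, 209), (264, 18, 99, 209), (267, 17, 106, 193), (270, 11, 134, 133), (273, 11, 143, 127), (276, 11, 139, 130), (279, 11, 140, 129), (282, 10, 136, 131), (285, 10, 136, 131), (288, 11, 137, 130), (291, 11, 139, 130), (294, 11, 139, 130), (297, 11, 133, 130)]
top -75 [(228, 13, 99, 126), (231, 13, 102, 123), (234, 13, 98, 127), (237, 13, 91, 126), (240, 13, 100, 128), (243, 13, 98, 130), (246, 12, 94, 130), (249, 12, 94, 130), (252, 12, 100, 127), (255, 14, 97, 132), (258, 13, 94, 128), (261, 14, 93, 131), (264, 14, 98, 130), (267, 14, 98, 130), (270, 14, 98, 133), (273, 14, 95, 129), (276, 14, 97, 134), (279, 15, 93, 131), (282, 15, 105, 131), (285, 14, 95, 134), (288, 14, 95, 134), (291, 14, 96, 135), (294, 13, 93, 135), (297, 15, 96, 135)]
```

```bash
python3 - <<'E'
from h import *
q=[628.66,-210.9,-.0735]
def edge(im,y0,y1,x=118):
    hsv=cv2.cvtColor(im,cv2.COLOR_BGR2HSV).astype(float)
    ys=np.arange(y0,y1,.5);uv=proj("scene",S(q,[(x,y,45) for y in ys])).astype(np.float32)
    s=cv2.remap(hsv[...,1].astype(np.float32),uv[:,0],uv[:,1],cv2.INTER_LINEAR).ravel();return ys[np.argmax(s>118)]
a=cv2.imread("pics/sceneraw.png");b=env.read_camera("scene")[:,:,::-1].copy()
for x in (60,90,105,118): print(x,edge(a,60,120,x),edge(b,240,310,x))
E
```

```text
60 85.0 267.0
90 84.0 267.0
105 84.0 267.0
118 84.5 267.5
```

Call:
carry_out(series=[[0.003,0.04,0,0],[0.003,0.04,0,0],[0,0,0,0],[0,0,0,0],[0,0,0,0]])

```text
t: 20.5
eef_pos: [414.7, -214.0, 64.1]
tcp_rot: [-3.142, -0.0, 0.661]
ft_force: [0.2, -0.5, -2.9]
opening: 0.225
grip_force: 30.0
```

```bash
cat > edge.py <<'E'
from h import *
q=[628.66,-210.9,-.0735]
def edge(im,y0,y1,x=118,th=118):
    hsv=cv2.cvtColor(im,cv2.COLOR_BGR2HSV).astype(float)
    ys=np.arange(y0,y1,.25);uv=proj("scene",S(q,[(x,y,45) for y in ys])).astype(np.float32)
    s=cv2.remap(hsv[...,1].astype(np.float32),uv[:,0],uv[:,1],cv2.INTER_LINEAR).ravel();return ys[np.argmax(s>th)]
if __name__=="__main__":
    b=env.read_camera("scene")[:,:,::-1].copy();o=cv2.imread("pics/s8raw.png")
    for x in (60,75,90,105,118): print(x,edge(o,240,310,x),edge(b,240,310,x))
E
python3 edge.py; python3 st.py | head -1
python3 - <<'E'
from edge import *
# scale check: far pin & bed end positions visible in scene: scan saturation/value along x=60,z=25 from y=230..400
b=env.read_camera("scene")[:,:,::-1].copy();hsv=cv2.cvtColor(b,cv2.COLOR_BGR2HSV)
for x in (30,60):
    ys=np.arange(268,400,4);uv=proj("scene",S(q,[(x,y,12) for y in ys])).round().astype(int)
    print(x,[(int(y),*hsv[v,u][1:].tolist()) for y,(u,v) in zip(ys,uv)])
E
```

```text
60 266.5 271.75
75 267.0 271.5
90 267.0 271.75
105 267.0 271.25
118 267.5 271.5
20.55 [ 414.7 -214.    64.1] [ 3.142 -0.     0.661] M [-0.35  0.41 -0.05] F [-0.6 -0.4 -3.1] | station TCP [-213.1  -18.8] F [-0.6 -0.4]
30 [(268, 10, 226), (272, 10, 226), (276, 11, 226), (280, 11, 226), (284, 10, 226), (288, 18, 227), (292, 54, 223), (296, 123, 211), (300, 123, 211), (304, 132, 208), (308, 131, 208), (312, 132, 209), (316, 131, 208), (320, 133, 209), (324, 133, 209), (328, 131, 209), (332, 131, 209), (336, 132, 209), (340, 132, 209), (344, 131, 209), (348, 130, 210), (352, 132, 210), (356, 131, 210), (360, 131, 210), (364, 131, 210), (368, 128, 211), (372, 120, 199), (376, 117, 199), (380, 126, 136), (384, 126, 136), (388, 126, 127), (392, 123, 133), (396, 127, 130)]
60 [(268, 27, 226), (272, 81, 212), (276, 81, 213), (280, 98, 215), (284, 94, 223), (288, 95, 220), (292, 101, 209), (296, 115, 200), (300, 137, 195), (304, 133, 197), (308, 134, 196), (312, 134, 200), (316, 136, 195), (320, 135, 197), (324, 135, 196), (328, 133, 197), (332, 133, 197), (336, 132, 197), (340, 135, 198), (344, 133, 197), (348, 133, 197), (352, 132, 199), (356, 133, 198), (360, 134, 198), (364, 133, 198), (368, 124, 210), (372, 116, 220), (376, 112, 226), (380, 111, 227), (384, 115, 216), (388, 117, 210), (392, 120, 193), (396, 118, 192)]
```

Call:
carry_out(series=[[-0.05,-0.1,0,0],[-0.05,-0.1,0,0],[0,0,0,0],[0,0,0,0],[0,0,0,0]])

```text
t: 21.2
eef_pos: [409.6, -224.1, 64.2]
tcp_rot: [3.142, 0.0, 0.66]
ft_force: [0.3, 0.3, -3.9]
opening: 0.229
grip_force: 30.0
```

```bash
python3 edge.py|tail -3; python3 - <<'E'
from edge import *
t=env.read_camera("top")[:,:,::-1].copy()
# lever/deck track in top: deck pine vs bed along several x at z=45
a=cv2.imread("pics/topraw.png")
for nm,im,y0,y1 in (("start",a,60,110),("now",t,250,300)):
    ys=np.arange(y0,y1,3)
    for x in (-82,-65): 
        uv=proj("top",S(q,[(x,y,45) for y in ys])).round().astype(int);print(nm,x,[(int(y),*im[v,u].tolist()) for y,(u,v) in zip(ys,uv)])
E
```

```text
90 267.0 271.5
105 267.0 271.25
118 267.5 271.25
start -82 [(60, 144, 167, 197), (63, 146, 169, 197), (66, 153, 168, 190), (69, 153, 168, 190), (72, 161, 178, 201), (75, 166, 183, 207), (78, 109, 125, 154), (81, 115, 126, 152), (84, 109, 124, 149), (87, 55, 74, 113), (90, 55, 74, 113), (93, 30, 55, 98), (96, 37, 64, 119), (99, 37, 63, 117), (102, 36, 65, 114), (105, 38, 66, 117), (108, 38, 66, 117)]
start -65 [(60, 105, 179, 231), (63, 104, 177, 230), (66, 96, 164, 219), (69, 101, 174, 229), (72, 109, 186, 240), (75, 94, 161, 223), (78, 29, 46, 92), (81, 29, 46, 92), (84, 38, 61, 107), (87, 31, 61, 108), (90, 38, 66, 110), (93, 42, 77, 135), (96, 47, 92, 155), (99, 47, 90, 152), (102, 47, 90, 152), (105, 45, 89, 151), (108, 45, 86, 150)]
now -82 [(250, 84, 107, 133), (253, 80, 106, 134), (256, 82, 103, 132), (259, 82, 103, 132), (262, 82, 106, 132), (265, 83, 106, 133), (268, 83, 106, 134), (271, 86, 111, 137), (274, 81, 107, 133), (277, 85, 106, 137), (280, 85, 106, 137), (283, 84, 108, 137), (286, 90, 111, 137), (289, 87, 111, 140), (292, 87, 112, 141), (295, 87, 111, 140), (298, 87, 111, 140)]
now -65 [(250, 80, 100, 128), (253, 78, 102, 130), (256, 82, 104, 130), (259, 79, 103, 128), (262, 81, 102, 131), (265, 83, 106, 133), (268, 83, 106, 133), (271, 82, 106, 133), (274, 84, 106, 132), (277, 81, 105, 133), (280, 78, 103, 131), (283, 85, 107, 135), (286, 83, 106, 135), (289, 83, 106, 135), (292, 88, 112, 140), (295, 83, 109, 135), (298, 77, 99, 128)]
```

Sled tracked at about 187–190 mm and unchanged after I backed off: clicked in, with the mallet held below 52 mm. Next I carry the mallet back to its tile and regrip nearer the head for the knock.

Call:
carry_out(series=[[-0.3,-0.05,0,-0.9],[-0.3,0,0.2,-0.9],[-0.1,0,0.4,-0.9],[0,0,0.5,-0.9],[0,0,0.5,-0.9]])

```text
t: 21.8
eef_pos: [374.3, -226.3, 145.0]
tcp_rot: [-3.141, 0.001, 0.185]
ft_force: [0.1, -0.0, -2.5]
opening: 0.228
grip_force: 30.0
```

Call:
carry_out(series=[[0.2,0.4,0,0],[0.2,0.6,0,0],[0.2,0.7,0,0],[0.1,0.7,0,0],[0.1,0.7,0,0]])

```text
t: 22.3
eef_pos: [414.6, -70.0, 144.1]
tcp_rot: [-3.141, 0.0, 0.189]
ft_force: [1.1, -0.3, -2.7]
opening: 0.23
grip_force: 30.0
```

Call:
carry_out(series=[[0,0.7,0,0],[0,0.7,0,0],[0,0.7,0,0],[0,0.7,0,0],[0,0.7,0,0]])

```text
t: 22.8
eef_pos: [414.2, 105.0, 144.2]
tcp_rot: [-3.142, 0.0, 0.189]
ft_force: [0.2, -0.3, -2.8]
opening: 0.228
grip_force: 30.0
```

Call:
carry_out(series=[[-0.1,0.7,0,0],[-0.15,0.8,0,0],[-0.15,0.8,0,0],[-0.15,0.8,0,0],[-0.08,0.5,0,0]])

```text
t: 23.3
eef_pos: [382.1, 285.7, 144.1]
tcp_rot: [-3.141, 0.0, 0.191]
ft_force: [-0.0, -1.2, -3.2]
opening: 0.232
grip_force: 30.0
```

```bash
python3 st.py|head -2; python3 edge.py | tail -1; python3 - <<'E'
from h import *
a=cv2.imread("pics/sceneraw.png").astype(int);b=env.read_camera("scene")[:,:,::-1].astype(int)
q=[628.66,-210.9,-.0735]
for P in [(-88,190,80),(-88,280,80)]:
    u,v=np.round(proj("scene",S(q,[P]))[0]).astype(int);print((np.abs(a-b)[v-8:v+8,u-8:u+9].max(2)>40).sum())
E
```

```text
23.3 [382.1 285.7 144.1] [-3.141  0.     0.191] M [-0.31  0.45 -0.08] F [-0.  -1.2 -3.2] | station TCP [-282.4  477.2] F [ 0.1 -1.2]
[(60, np.int64(237), np.int64(272), 36), (70, np.int64(237), np.int64(272), 36)] [(220, np.int64(256), np.int64(271), 16)]
118 267.5 272.0
3
114
```

Call:
carry_out(series=[[0.02,0.2,-0.1,0],[0.01,0.18,-0.4,0],[0,0.1,-0.4,0],[0,0,-0.3,0],[0,0,-0.2,0]])

```text
t: 24.0
eef_pos: [384.7, 307.0, 73.1]
tcp_rot: [3.141, 0.001, 0.188]
ft_force: [-3.7, -0.8, 3.9]
opening: 0.23
grip_force: 30.0
```

Call:
carry_out(series=[[0,0,-0.2,0],[0,0,-0.2,0],[0,0,-0.2,0],[0,0,-0.14,0],[0,0,-0.07,0]])

```text
t: 24.5
eef_pos: [384.6, 307.3, 33.0]
tcp_rot: [3.141, 0.001, 0.189]
ft_force: [-2.9, -0.9, 4.8]
opening: 0.229
grip_force: 30.0
```

```bash
python3 st.py|head -2;  python3 - <<'E'
from h import *
a=cv2.imread("pics/sceneraw.png");b=env.read_camera("scene")[:,:,::-1].copy()
q=[628.66,-210.9,-.0735]
for P in [(-88,190,80),(-88,280,80)]:
    u,v=np.round(proj("scene",S(q,[P]))[0]).astype(int)
    t=a[v-5:v+6,u-5:u+6];m=cv2.matchTemplate(b[v-14:v+15,u-14:u+15],t,cv2.TM_CCOEFF_NORMED);_,s,_,l=cv2.minMaxLoc(m);print(s,np.array(l)-9)
E
```

```text
24.5 [384.6 307.3  33. ] [3.141e+00 1.000e-03 1.890e-01] M [-0.17  0.47 -0.04] F [-2.9 -0.9  4.8] | station TCP [-281.5  498.9] F [-2.8 -1.1]
[(40, np.int64(233), np.int64(278), 46), (50, np.int64(233), np.int64(276), 44)] [(220, np.int64(215), np.int64(286), 44)]
0.995003342628479 [0 0]
0.9988865256309509 [0 0]
```

Call:
carry_out(series=[[0,0,0,0],[0,0,0,0],[0,0,0,0],[0,0,0.5,0],[0,0,0.7,0]], fingers=-1)

```text
t: 25.15
eef_pos: [384.1, 307.0, 93.4]
tcp_rot: [3.14, 0.003, 0.189]
ft_force: [-0.3, -0.4, 0.7]
opening: 0.594
grip_force: 0.0
```

Call:
carry_out(series=[[0.4,0.077,0.5,0],[0.6,0.115,0,0],[0.55,0.105,0,0],[0,0,-0.4,0],[0,0,-0.6,0]])

```text
t: 25.65
eef_pos: [463.7, 322.7, 69.4]
tcp_rot: [-3.141, -0.004, 0.189]
ft_force: [-0.4, 0.2, -0.4]
opening: 0.982
grip_force: 0.0
```

Call:
carry_out(series=[[0,0,-0.5,0],[0,0,-0.2,0],[0,0,0,0],[0,0,0,0],[0,0,0,0]])

```text
t: 26.15
eef_pos: [462.8, 322.6, 34.9]
tcp_rot: [-3.141, -0.002, 0.19]
ft_force: [-0.3, 0.1, 0.3]
opening: 0.998
grip_force: 0.0
```

```bash
python3 st.py|head -1; python3 - <<'E'
from h import *
im=env.read_camera("wrist")[:,:,::-1].copy();cv2.imwrite("pics/w9raw.png",im)
w=cv2.imread("pics/w9raw.png");sc=env.read_camera("scene")[120:230,260:400,::-1]
cv2.imwrite("pics/w9.png",np.hstack([cv2.resize(w,(400,300)),cv2.resize(sc,(382,300),interpolation=cv2.INTER_CUBIC)]))
E
```

```text
26.15 [462.8 322.6  34.9] [-3.141e+00 -2.000e-03  1.900e-01] M [-0.06  0.16  0.08] F [-0.3  0.1  0.3] | station TCP [-204.6  519.9] F [-0.3  0.1]
```

View pics/w9.png

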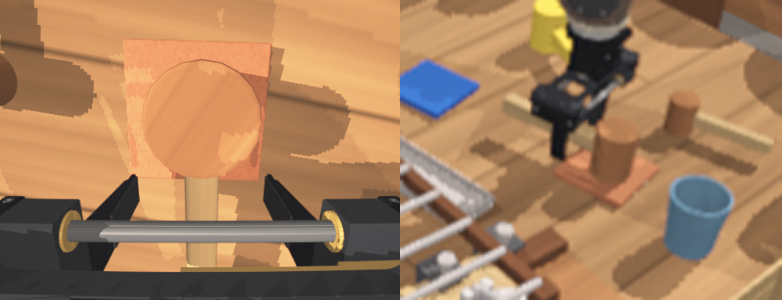

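Picture 10: the mallet stands upright on the tile with the head top at (201,119), and the open fingers straddle the handle near the head. Next: compute the head position and grip.

Call:
carry_out(series=[[0,0,0,0],[0,0,0,0],[0,0,0,0],[0,0,0,0],[0,0,0,0]], fingers=1)

```text
t: 26.85
eef_pos: [462.2, 322.3, 33.6]
tcp_rot: [3.141, 0.0, 0.189]
ft_force: [0.9, 0.4, 0.2]
opening: 0.634
grip_force: 0.0
```

Call:
carry_out(series=[[0,0,0,0],[0,0,0,0],[0,0,0,0],[0,0,0.1,0],[0,0,0.3,0]])

```text
t: 27.35
eef_pos: [461.6, 321.9, 53.1]
tcp_rot: [3.141, 0.002, 0.189]
ft_force: [0.7, -0.1, -3.4]
opening: 0.231
grip_force: 30.0
```

```bash
python3 - <<'E'
from h import *
k=env.calibration("wrist");T=np.array(k["pose"]);s=env.state();d=np.array(s["eef_pos"])-[462.8,322.6,34.9];T[:3,3]-=d
c0=env.calibration;env_cal=lambda n:dict(k,pose=T)
import h;h.env=type("E",(),{"calibration":staticmethod(env_cal)})
r=lambda P,z:h.ray("wrist",np.array(P)*1.28,z)
H=r([(201,119)],87);E=r([(142,119),(259,119)],87);print("head",H,E,np.linalg.norm(E[0]-E[1]))
print("tile",r([(124,41),(270,43),(264,179),(133,178)],12).round(0).tolist())
print("dist",np.hypot(*(H[0]-[462.8,322.6,0])[:2]),s["eef_pos"],s["opening"],s["grip_force"],s["ft_force"],s["moment"])
E
```

```text
head [[522.60002805 334.28568377  87.        ]] [[517.34374207 361.99852833  87.        ]
 [527.82537084 307.06696918  87.        ]] 55.922631668977566
tile [[556.0, 397.0, 12.0], [574.0, 293.0, 12.0], [470.0, 270.0, 12.0], [450.0, 379.0, 12.0]]
dist 60.93109681818054 [461.61028008 321.94065016  53.10179306] 0.23083894154937276 29.999783635139465 [ 0.68497435 -0.06313845 -3.40979366] [-0.19497442  0.50777615 -0.00460528]
```

Call:
carry_out(series=[[0,-0.2,0.5,-0.5],[0.1,-0.5,0.6,-0.5],[0.15,-0.8,0.5,-0.5],[0.15,-0.8,0,-0.5],[0.1,-0.8,0,-0.5]])

```text
t: 27.85
eef_pos: [487.4, 165.9, 134.6]
tcp_rot: [-3.141, -0.001, -0.074]
ft_force: [0.3, 0.2, -3.8]
opening: 0.226
grip_force: 30.0
```

Call:
carry_out(series=[[0.1,-0.8,0,0],[0.1,-0.8,0,0],[0.1,-0.8,0,0],[0,-0.7,0,0],[0,-0.4,0,0]])

```text
t: 28.35
eef_pos: [501.8, -10.0, 133.7]
tcp_rot: [3.141, 0.001, -0.074]
ft_force: [-0.4, 0.8, -2.2]
opening: 0.229
grip_force: 30.0
```

```bash
python3 st.py|head -1; python3 - <<'E'
from h import *
im=env.read_camera("scene")[:,:,::-1].copy();cv2.imwrite("pics/s10raw.png",im)
s=env.state();t=np.array(s["eef_pos"]);y=s["tcp_rot"][2]
u=np.array([np.cos(y),np.sin(y),0])
h=t+61*u+[0,0,-22+75];print("pred head top px",proj("scene",[h]),"peg",proj("scene",[(554.9,-15,80)]))
# head top face segmentation near prediction
hsv=cv2.cvtColor(im,cv2.COLOR_BGR2HSV);uv=proj("scene",[h])[0].astype(int)
for dv in range(-16,40,4): print(uv[1]+dv,[tuple(hsv[uv[1]+dv,uv[0]+du].tolist()) for du in range(-16,20,4)])
E
```

```text
28.35 [501.8 -10.  133.7] [ 3.141e+00  1.000e-03 -7.400e-02] M [-0.01  0.3  -0.04] F [-0.4  0.8 -2.2] | station TCP [-141.2  191. ] F [-0.4  0.8]
pred head top px [[280.69012733 189.93830086]] peg [[276.69222957 214.28748103]]
173 [(18, 115, 111), (18, 88, 84), (135, 11, 48), (0, 11, 96), (107, 39, 46), (13, 109, 122), (15, 119, 193), (15, 121, 190), (15, 120, 189)]
177 [(19, 113, 138), (114, 25, 51), (120, 14, 37), (14, 126, 150), (15, 116, 208), (15, 121, 190), (15, 118, 190), (15, 117, 207), (15, 115, 207)]
181 [(12, 119, 135), (9, 21, 124), (120, 7, 36), (11, 32, 165), (15, 110, 207), (15, 115, 211), (15, 113, 215), (15, 112, 214), (15, 121, 186)]
185 [(10, 133, 128), (10, 92, 156), (100, 23, 33), (12, 22, 172), (5, 19, 151), (13, 64, 204), (15, 123, 184), (15, 116, 202), (15, 115, 207)]
189 [(9, 127, 84), (10, 135, 108), (10, 60, 173), (11, 58, 163), (12, 120, 164), (11, 73, 168), (9, 23, 147), (14, 94, 209), (15, 118, 198)]
193 [(9, 19, 210), (10, 18, 207), (10, 70, 113), (11, 136, 143), (13, 137, 182), (13, 136, 189), (12, 112, 193), (9, 17, 194), (15, 119, 190)]
197 [(14, 97,
[... 425 characters left out ...]
0, 37, 223), (11, 17, 206), (10, 52, 137), (12, 144, 126), (12, 137, 127), (12, 141, 121), (9, 131, 82), (11, 138, 146), (10, 90, 147)]
213 [(14, 96, 181), (15, 120, 193), (12, 143, 125), (12, 137, 128), (12, 138, 124), (12, 140, 124), (17, 102, 163), (9, 20, 213), (10, 26, 180)]
217 [(14, 122, 169), (160, 6, 126), (9, 21, 120), (12, 129, 130), (12, 125, 124), (10, 22, 210), (9, 19, 185), (17, 103, 158), (10, 136, 77)]
221 [(15, 119, 189), (135, 8, 66), (170, 9, 85), (9, 19, 212), (10, 20, 193), (15, 82, 159), (18, 96, 217), (17, 75, 214), (18, 94, 222)]
225 [(16, 114, 179), (11, 27, 209), (9, 17, 198), (7, 21, 109), (18, 100, 203), (14, 39, 220), (10, 12, 192), (10, 11, 205), (17, 59, 217)]
```

Call:
carry_out(series=[[0,0,-0.2,0],[0,0,-0.2,0],[0,0,-0.1,0],[0,0,-0.08,0],[0,0,-0.06,0]])

```text
t: 29.0
eef_pos: [502.1, -7.2, 101.3]
tcp_rot: [-3.141, 0.0, -0.072]
ft_force: [-0.3, 2.6, 3.5]
opening: 0.227
grip_force: 30.0
```

Call:
carry_out(series=[[0,0,-0.06,0],[0,0,-0.06,0],[0,0,-0.06,0],[0,0,-0.06,0],[0,0,-0.06,0]])

```text
t: 29.5
eef_pos: [500.6, -7.3, 87.1]
tcp_rot: [-3.141, 0.003, -0.072]
ft_force: [-10.9, 2.5, 19.8]
opening: 0.233
grip_force: 30.0
```

```bash
python3 st.py|head -2; python3 edge.py|tail -1
```

```text
29.5 [500.6  -7.3  87.1] [-3.141e+00  3.000e-03 -7.200e-02] M [0.66 1.92 0.05] F [-10.9   2.5  19.8] | station TCP [-142.6  193.6] F [-11.    1.7]
[(50, np.int64(215), np.int64(268), 31), (60, np.int64(215), np.int64(299), 85)] [(80, np.int64(215), np.int64(284), 68)]
118 267.5 271.75
```

Call:
carry_out(series=[[0,0,0,0],[0,0,0,0],[0,0,0,0],[0,0,0,0],[0,0,0,0]])

```text
t: 30.15
eef_pos: [501.0, -7.5, 86.9]
tcp_rot: [-3.141, 0.002, -0.072]
ft_force: [-7.4, 2.8, 11.8]
opening: 0.23
grip_force: 30.0
```

```bash
python3 st.py|head -2; python3 - <<'E'
from h import *
im=env.read_camera("scene")[:,:,::-1].copy();cv2.imwrite("pics/s11raw.png",im);o=cv2.imread("pics/s10raw.png")
for n,i in (("before",o),("now",im)):
    hsv=cv2.cvtColor(i,cv2.COLOR_BGR2HSV).astype(int)
    m=((hsv[...,0]>=11)&(hsv[...,0]<=14)&(hsv[...,1]>=122)&(hsv[...,2]>165)).astype(np.uint8);m[:180]=0;m[240:]=0;m[:,:262]=0;m[:,300:]=0
    k,l,st,c=cv2.connectedComponentsWithStats(m);j=1+np.argmax(st[1:,4]);print(n,st[j],c[j])
w=env.read_camera("wrist");cv2.imwrite("pics/w11raw.png",w[:,:,::-1])
a=cv2.imread("pics/w9raw.png")
hs=cv2.cvtColor(w,cv2.COLOR_RGB2HSV)
print([(r,hs[r,257].tolist()) for r in range(40,290,10)])
hs=cv2.cvtColor(a,cv2.COLOR_BGR2HSV);print([(r,hs[r,257].tolist()) for r in range(40,290,10)])
E
```

```text
30.15 [501.   -7.5  86.9] [-3.141e+00  2.000e-03 -7.200e-02] M [0.52 1.44 0.06] F [-7.4  2.8 11.8] | station TCP [-142.2  193.5] F [-7.6  2.2]
[(50, np.int64(215), np.int64(268), 24), (60, np.int64(215), np.int64(299), 85)] [(80, np.int64(215), np.int64(291), 77)]
before [278 190  11  10  67] [283.55223881 193.88059701]
now [269 201   8   4  20] [272.3 202.2]
[(40, [15, 75, 140]), (50, [16, 124, 206]), (60, [22, 104, 243]), (70, [22, 106, 243]), (80, [19, 115, 242]), (90, [11, 144, 126]), (100, [11, 144, 126]), (110, [12, 142, 126]), (120, [12, 150, 208]), (130, [12, 150, 208]), (140, [11, 151, 206]), (150, [12, 153, 207]), (160, [12, 150, 207]), (170, [11, 150, 197]), (180, [12, 150, 194]), (190, [12, 151, 197]), (200, [12, 146, 129]), (210, [12, 145, 130]), (220, [12, 144, 129]), (230, [12, 142, 129]), (240, [11, 140, 131]), (250, [16, 118, 190]), (260, [16, 119, 188]), (270, [17, 122, 186]), (280, [16, 119, 188])]
[(40, [15, 133, 228]), (50, [14, 132, 228]), (60, [12, 141, 243]), (70, [12, 140, 244]), (80, [13, 146, 232]), (90, [13, 147, 229]), (100, [13, 145, 228]), (110, [13, 146, 230]), (120, [12, 145, 228]), (130, [12, 144, 228]), (140, [12, 148, 221]), (150, [12, 147, 222]), (160, [12, 148, 223]), (170, [12, 149, 223]), (180, [13, 147, 224]), (190, [13, 148, 225]), (200, [12, 148, 223]), (210, [12, 148, 224]), (220, [12, 147, 226]), (230, [16, 118, 216]), (240, [17, 120, 214]), (250, [17, 120, 214]), (260, [17, 120, 214]), (270, [16, 119, 213]), (280, [16, 122, 214])]
```

```bash
python3 - <<'E'
from h import *
q=[628.66,-210.9,-.0735];c,s=np.cos(q[2]),np.sin(q[2]);R=np.array([[c,s],[-s,c]])
for z in (60,80,100):
    P=ray("top",np.array([(425,340),(425,325),(503,424)])/3.7+[200,60],z);print(z,(R@(P[:,:2]-q[:2]).T).T.round(0).tolist())
    P=ray("scene",np.array([(375,350),(390,330),(405,340)])/3.3+[120,150],z);print("  sc",(R@(P[:,:2]-q[:2]).T).T.round(0).tolist())
E
```

```text
60 [[-32.0, -7.0], [-18.0, -6.0], [-106.0, -84.0]]
  sc [[-37.0, -8.0], [-49.0, 16.0], [-32.0, 20.0]]
80 [[-39.0, -4.0], [-24.0, -3.0], [-111.0, -80.0]]
  sc [[-23.0, -16.0], [-34.0, 7.0], [-18.0, 11.0]]
100 [[-45.0, -1.0], [-31.0, 0.0], [-117.0, -75.0]]
  sc [[-9.0, -25.0], [-20.0, -2.0], [-4.0, 2.0]]
```

The head is tilting up in the grip and probably touching the press lug. I'll raise it and come in at 45°, with the peg under the rear part of the head nearest the grip: a shorter lever and clear of the lug.

Call:
carry_out(series=[[0,0,0.3,0],[0,0,0.3,0],[0,0,0.3,-0.9],[0,0.1,0,-0.9],[0.05,0.1,0,-0.9]])

```text
t: 30.85
eef_pos: [504.5, 2.2, 131.8]
tcp_rot: [3.141, -0.0, -0.359]
ft_force: [-2.4, -0.6, -3.0]
opening: 0.23
grip_force: 30.0
```

Call:
carry_out(series=[[0.1,0.1,0,-1],[0.1,0.1,0,-1],[0.1,0.07,0,-1],[0.1,0,0,-1],[0.09,0,0,-0.8]])

```text
t: 31.35
eef_pos: [529.2, 15.8, 131.2]
tcp_rot: [3.141, 0.0, -0.862]
ft_force: [1.1, -0.0, -2.2]
opening: 0.23
grip_force: 30.0
```

```bash
python3 st.py|head -1; python3 - <<'E'
from h import *
w=env.read_camera("wrist");hs=cv2.cvtColor(w,cv2.COLOR_RGB2HSV);print([(r,hs[r,257].tolist()) for r in range(40,280,10)],env.state()["joints"][5])
t=env.read_camera("scene")[:,:,::-1].copy();cv2.imwrite("pics/s12raw.png",t);a=cv2.imread("pics/sceneraw.png")
for P in [(277,214),(298,203)]:
    u,v=P;tt=a[v-4:v+5,u-4:u+5];m=cv2.matchTemplate(t[v-12:v+13,u-12:u+13],tt,cv2.TM_CCOEFF_NORMED);_,s,_,l=cv2.minMaxLoc(m);print(s,np.array(l)-8)
E
```

```text
31.35 [529.2  15.8 131.2] [ 3.141  0.    -0.862] M [ 0.09  0.25 -0.02] F [ 1.1 -0.  -2.2] | station TCP [-115.9  218.8] F [1.1 0. ]
[(40, [16, 119, 156]), (50, [22, 105, 243]), (60, [20, 112, 239]), (70, [19, 115, 235]), (80, [18, 119, 235]), (90, [11, 131, 103]), (100, [12, 142, 106]), (110, [12, 148, 110]), (120, [12, 150, 141]), (130, [12, 150, 143]), (140, [11, 148, 140]), (150, [12, 150, 141]), (160, [12, 147, 142]), (170, [12, 145, 135]), (180, [12, 147, 135]), (190, [12, 147, 135]), (200, [11, 147, 113]), (210, [12, 145, 114]), (220, [12, 146, 112]), (230, [11, 141, 114]), (240, [12, 143, 114]), (250, [17, 121, 221]), (260, [17, 123, 218]), (270, [17, 122, 218])] 2.331963794043151
0.5980480909347534 [0 6]
0.981699526309967 [0 0]
```

```bash
python3 - <<'E'
from h import *
a=cv2.imread("pics/sceneraw.png");b=cv2.imread("pics/s12raw.png")
for i in (a,b):
    h=cv2.cvtColor(i,cv2.COLOR_BGR2HSV)
    for v in range(204,232): print(v,' '.join(f"{int(h[v,u,1]):3d}/{int(h[v,u,2]):3d}" for u in range(268,290,2)))
    print()
E
```

```text
204 117/201 119/199 113/183  55/175  23/207  16/204  21/173  33/122 131/ 78 143/134 135/142
205 119/199 111/200  67/205  25/206  16/203  22/173  75/169 118/ 91 138/ 70 138/109 137/141
206 108/199  67/205  30/214  18/202  22/172  79/172 121/184 135/140 133/ 71 137/ 84 136/129
207  53/210  29/213  16/201  22/171  78/173 119/186 121/189 123/182 135/ 87 136/ 77 135/102
208  24/216  17/200  21/170  80/172 120/185 123/187 120/192 119/193 130/141 141/ 78 135/ 83
209  18/200  21/169  80/172 122/186 123/187 119/190 120/192 119/191 122/177 130/104 137/ 78
210  38/173  80/170 121/186 123/188 120/189 118/193 119/191 119/187 120/189 121/146 131/ 78
211  99/176 121/187 123/189 119/185  85/177 113/192 121/187 121/187 120/192 115/164 105/ 75
212 123/187 123/188 119/185  71/166  24/198  58/203 119/186 121/190 119/193 113/163  42/ 67
213 122/188 119/185  80/159  16/179  16/219  24/217 103/191 120/192 120/192 112/150  14/ 73
214 118/186  80/160  14/126  17/208  17/220  16/221  72/197 120/192 122/192  97/139  18/143
215  74/161  14/129   6/119  19/201  19/219  17/219  50/182 122/190 117/191  48/170  18/
[... 3352 characters left out ...]
  17/150  49/114 103/149 101/204  89/224  69/204  29/213
225  26/209  16/221  18/200  17/150  19/110 103/148 101/204  90/224  39/221  34/173  12/192
226  16/221  17/200  37/173  57/121  80/137 102/202  93/225  64/219  10/223  13/182  12/167
227  18/203  43/179  87/175 101/166 104/172  95/222  94/229  41/197  10/236  12/219  14/162
228  49/197  88/217 103/183  96/218  97/219  93/225  92/236  30/176   9/224  12/206  15/158
229  87/202  91/237 101/196  91/238  90/238  89/234  90/241  34/166  13/183  14/165  14/149
230 101/195  91/236  93/227  89/240  91/239  88/240  89/239  31/158  15/156  13/157  13/153
231 100/188  94/219  89/241  90/242  90/239  89/240  89/238  23/158  13/159  13/159  13/159
```

```bash
python3 - <<'E'
from h import *
q=[628.66,-210.9,-.0735]
for z in (80,75,70,65,60): print(z,proj("scene",S(q,[(-88,190,z)])).round(1), proj("scene",S(q,[(-77,190,z),(-99,190,z),(-88,201,z),(-88,179,z)])).round(1).tolist())
E
```

```text
80 [[276.7 214.3]] [[278.8, 216.2], [274.6, 212.3], [279.4, 212.9], [274.0, 215.6]]
75 [[276.6 215.4]] [[278.7, 217.4], [274.5, 213.4], [279.3, 214.0], [273.9, 216.8]]
70 [[276.5 216.5]] [[278.6, 218.5], [274.5, 214.5], [279.2, 215.1], [273.8, 217.9]]
65 [[276.5 217.6]] [[278.6, 219.6], [274.4, 215.6], [279.1, 216.2], [273.8, 219.0]]
60 [[276.4 218.7]] [[278.5, 220.7], [274.3, 216.7], [279.0, 217.3], [273.7, 220.1]]
```

The peg's lit top now sits about row 219 in the scene view, which matches z ≈ 60, fully home. I'll carry the mallet back to the tile and verify the peg with a clear view on the way.

Call:
carry_out(series=[[-0.1,0.4,0,1],[-0.2,0.6,0,1],[-0.2,0.7,0,1],[-0.2,0.7,0,1],[-0.2,0.7,0,1]])

```text
t: 32.05
eef_pos: [483.4, 171.8, 131.6]
tcp_rot: [3.141, 0.0, -0.328]
ft_force: [0.3, 0.6, -4.3]
opening: 0.231
grip_force: 30.0
```

Call:
carry_out(series=[[-0.2,0.7,0,1],[-0.2,0.7,0,1],[-0.1,0.7,0,1],[-0.08,0.6,0,1],[0,0.36,0,1]])

```text
t: 32.55
eef_pos: [454.2, 325.6, 131.5]
tcp_rot: [3.142, 0.0, 0.198]
ft_force: [0.4, -0.2, -2.8]
opening: 0.231
grip_force: 30.0
```

```bash
python3 st.py|head -1; python3 - <<'E'
from edge import *
a=cv2.imread("pics/sceneraw.png");b=env.read_camera("scene")[:,:,::-1].copy();cv2.imwrite("pics/s13raw.png",b)
h=cv2.cvtColor(b,cv2.COLOR_BGR2HSV)
for v in range(208,224): print(v,' '.join(f"{int(h[v,u,1]):3d}/{int(h[v,u,2]):3d}" for u in range(270,284,2)))
print(edge(b,240,310,105));t=a[198:209,293:304];print(cv2.minMaxLoc(cv2.matchTemplate(b[190:217,285:312],t,cv2.TM_CCOEFF_NORMED)))
at=cv2.imread("pics/topraw.png");bt=env.read_camera("top")[:,:,::-1].copy()
for n,z in (("lock",(80,60)),): print(proj("top",S(q,[(-88,190,z[0]),(-88,190,z[1]),(-88,280,80)])))
for i in (at,bt):
    g=cv2.cvtColor(i,cv2.COLOR_BGR2GRAY)
    for v in range(155,170): print(v,g[v,250:264].tolist())
E
```

```text
32.55 [454.2 325.6 131.5] [3.142 0.    0.198] M [-0.11  0.26  0.04] F [ 0.4 -0.2 -2.8] | station TCP [-213.4  522.2] F [ 0.4 -0.2]
208  18/203  19/171  59/143 120/136 128/137 127/141 126/142
209  20/169  57/143 123/137 128/137 126/140 124/142 125/141
210  57/143 123/137 131/136 120/140 125/143 123/141 124/136
211 124/136 130/137 119/137  74/138 126/142 125/137 127/137
212 130/137 117/137  56/133  20/140 121/137 126/136 126/148
213 118/136  55/130  11/138   9/136  80/128 125/141 122/177
214  55/130  10/123   8/136   6/123  31/122 110/163 121/192
215  10/127   8/122   9/120   9/119   9/118  78/157 115/197
216   6/124   7/116  12/129  16/159  11/142  24/125  96/205
217   9/118   7/116  20/182  19/206  17/197   8/122  52/198
218   9/117  11/120  19/214  18/222  18/221  17/163  18/207
219   9/117  11/120  19/218  17/221  18/217  19/206  17/212
220   7/113   9/116  20/193  18/214  19/218  19/213  19/186
221  14/ 94   9/117  19/172  18/216  19/214  20/188  20/138
222  68/102  16/141  19/203  18/214  19/189  18/140  72/127
223  60/153  18/199  18/214  20/192  20/142  52/107 104/154
271.5
(-0
[... 1478 characters left out ...]
89, 84, 81, 80, 112]
160 [173, 111, 84, 88, 108, 172, 178, 192, 174, 107, 86, 91, 88, 95]
161 [164, 107, 85, 78, 176, 221, 221, 219, 224, 160, 97, 90, 89, 111]
162 [143, 96, 87, 73, 214, 225, 216, 214, 218, 202, 114, 86, 90, 106]
163 [146, 96, 90, 84, 216, 226, 215, 214, 222, 192, 112, 87, 96, 109]
164 [133, 89, 89, 81, 183, 223, 224, 228, 213, 138, 92, 87, 100, 135]
165 [139, 91, 92, 89, 89, 175, 199, 199, 153, 96, 88, 92, 96, 132]
166 [135, 98, 94, 91, 89, 78, 82, 78, 85, 93, 95, 92, 99, 133]
167 [106, 92, 94, 93, 92, 89, 86, 89, 93, 90, 95, 90, 100, 125]
168 [95, 104, 112, 106, 94, 95, 105, 95, 97, 94, 95, 94, 85, 88]
169 [115, 119, 135, 129, 109, 106, 120, 111, 103, 97, 108, 107, 80, 58]
```

Call:
carry_out(series=[[0,0,-0.4,0],[0,0,-0.6,0],[0,0,-0.4,0],[0,0,-0.3,0],[0,0,-0.2,0]])

```text
t: 33.25
eef_pos: [455.3, 322.6, 36.8]
tcp_rot: [3.141, 0.0, 0.187]
ft_force: [-4.0, -7.0, 43.8]
opening: 0.229
grip_force: 30.1
```

Call:
carry_out(series=[[0,0,-0.04,0],[0,0,0,0],[0,0,0,0],[0,0,0,0],[0,0,0,0]])

```text
t: 33.75
eef_pos: [455.6, 322.6, 36.3]
tcp_rot: [3.141, -0.001, 0.188]
ft_force: [-2.4, -5.2, 14.8]
opening: 0.233
grip_force: 30.0
```

Call:
carry_out(series=[[0,0,0.04,0],[0,0,0,0],[0,0,0,0],[0,0,0,0],[0,0,0,0]])

```text
t: 34.25
eef_pos: [455.3, 323.6, 36.6]
tcp_rot: [3.141, -0.0, 0.189]
ft_force: [0.8, -1.4, -0.7]
opening: 0.231
grip_force: 30.0
```

Call:
carry_out(series=[[0,0,0,0],[0,0,0,0],[0,0,0,0],[0,0,0,0],[0,0,0,0]], fingers=-1)

```text
t: 34.75
eef_pos: [455.2, 323.8, 36.6]
tcp_rot: [3.142, 0.0, 0.189]
ft_force: [-1.2, -0.0, -0.2]
opening: 0.592
grip_force: 0.0
```

Call:
carry_out(series=[[0,0,0,0],[0,0,0,0],[0,0,0.4,0],[0,0,0.7,0],[0,0,0.9,0]])

```text
t: 35.25
eef_pos: [454.5, 323.3, 136.6]
tcp_rot: [3.14, 0.003, 0.189]
ft_force: [0.3, 1.0, -0.1]
opening: 0.982
grip_force: 0.0
```

Call:
carry_out(series=[[-0.4,0,0.9,0],[-0.5,0,0.8,0],[-0.3,0,0,0],[0,0,0,0],[0,0,0,0]])

```text
t: 35.75
eef_pos: [395.2, 323.7, 220.8]
tcp_rot: [3.141, 0.001, 0.19]
ft_force: [1.1, -0.2, 0.5]
opening: 0.998
grip_force: 0.0
```

```bash
python3 st.py|head -1; python3 - <<'E'
from edge import *
w=env.read_camera("wrist");cv2.imwrite("pics/w14raw.png",w[:,:,::-1])
hs=cv2.cvtColor(w,cv2.COLOR_RGB2HSV).astype(int)
P=proj("wrist",[(516,334,87),(516,334,12),(512,336,12)]);print(P.round(0).tolist())
r=lambda uv,z:ray("wrist",[uv],z)[0].round(0).tolist()
u,v=P[0].round().astype(int)
print([(v+d,hs[v+d,u].tolist()) for d in range(-90,100,8) if 0<=v+d<384]);print([(u+d,hs[v,u+d].tolist()) for d in range(-80,88,8) if 0<=u+d<512])
print([(d['position'],round(d['conf'],2)) for d in env.look_for("wrist","mallet")],[(d['position'],round(d['conf'],2)) for d in env.look_for("wrist","tile")])
b=env.read_camera("scene")[:,:,::-1].copy();cv2.imwrite("pics/s14raw.png",b);a=cv2.imread("pics/sceneraw.png")
# compare mallet appearance in scene with start
u,v=proj("scene",[(513,333,50)])[0].round().astype(int);t=a[v-16:v+16,u-14:u+14]
print("mallet scene match",cv2.minMaxLoc(cv2.matchTemplate(b[v-30:v+30,u-30:u+30],t,cv2.TM_CCOEFF_NORMED))[1::2],"(16,14)=same");print(edge(b,240,310,105))
t=a[198:209,293:304];print(cv2.minMaxLoc(cv2.matchTemplate(b[190:217,285:312],t,cv2.TM_CCOEFF_NORMED))[1::2])
E
```

```text
35.75 [395.2 323.7 220.8] [3.141e+00 1.000e-03 1.900e-01] M [-0.05  0.19 -0.01] F [ 1.1 -0.2  0.5] | station TCP [-272.1  516. ] F [ 1.1 -0.1]
[[272.0, 51.0], [269.0, 60.0], [266.0, 64.0]]
[(np.int64(1), [14, 139, 203]), (np.int64(9), [13, 136, 213]), (np.int64(17), [11, 153, 214]), (np.int64(25), [11, 150, 214]), (np.int64(33), [12, 149, 214]), (np.int64(41), [12, 149, 203]), (np.int64(49), [12, 153, 207]), (np.int64(57), [12, 152, 213]), (np.int64(65), [12, 149, 221]), (np.int64(73), [12, 148, 229]), (np.int64(81), [13, 145, 234]), (np.int64(89), [22, 105, 245]), (np.int64(97), [22, 103, 244]), (np.int64(105), [22, 103, 243]), (np.int64(113), [22, 102, 243]), (np.int64(121), [22, 104, 243]), (np.int64(129), [22, 103, 244]), (np.int64(137), [22, 103, 243]), (np.int64(145), [22, 103, 244])]
[(np.int64(192), [13, 135, 153]), (np.int64(200), [14, 134, 223]), (np.int64(208), [14, 134, 226]), (np.int64(216), [13, 141, 217]), (np.int64(224), [13, 137, 245]), (np.int64(232), [12, 141, 245]), (np.int64(240), [13, 147, 236]), (np.int64(248), [13, 147, 232]), (np.int64(256), [13, 147, 232]), (np.int64(264), [12, 149, 226]), (np.int64(272), [12, 152, 207]), (np.int64(280), [13, 149, 227]), (np.int64(288), [12, 149, 228]), (np.int64(296), [13, 149, 231]), (np.int64(304), [9, 153, 192]), (np.int64(312), [9, 158, 202]), (np.int64(320), [14, 130, 106]), (np.int64(328), [14, 129, 121]), (np.int64(336), [13, 129, 144]), (np.int64(344), [14, 134, 154]), (np.int64(352), [13, 135, 166])]
[([0.2003, 0.5209], 0.64), ([0.082, 0.209], 0.64), ([0.5505, 0.2227], 0.59)] [([0.8112, 0.515], 0.92), ([0.1865, 0.4766], 0.62)]
mallet scene match (0.9559798240661621, (16, 14)) (16,14)=same
271.5
(0.9988802671432495, (8, 8))
```

```bash
python3 -c "
from cell import env
print(env.job_done(), env.state()['t'])"
```

```text
the job is handed in; nothing more can be done
the job is handed in; nothing more can be done
```

The job is handed in, with no verdict returned. By my camera checks, the sled is clicked in at the middle place, the lock peg is home and the far peg is still up. The mallet stands upright on its tile, the gripper is clear, and about 36 s were used. The one thing I couldn't rule out is a failure limit tripping: on the first carry the drooped head knocked into something, most likely the pegs (about 10 N), and the sled was pushed with the mallet held low.

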